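Clamp a thin lino plate in the carving bed

ROBOT

A 6-joint arm with a two-finger parallel gripper is mounted at the origin on a cart in front of the work surface, level with it; the furniture and walls round the work are solid. World frame = base frame: x ahead of the robot, y to its left, z up, the work surface at z = 0. Lengths are in m, angles in rad, forces in N, time in s.
With the tool pointing down it reaches from about 0.35 to 0.85 m from the base axis. Payload 8.1 kg.
Tool frame: the origin (TCP) lies at the centre of the arm's flange, where the gripper is bolted on; the fingertips stand 186 mm ahead of it and the grasp point (between the pads) lies 167 mm ahead of it; z points along the fingers, y is the line along which they close (so a half turn about z gives the same grasp; the last joint's range is limited). The gripper opens to 93 mm and grips with 3 to 60 N. Pads are 15 mm wide; open, the fingers measure 128 mm over their backs; the gripper's body (75 mm by 188 mm) begins 65 mm behind the grasp point.
Start: joints at [-1.31, 0.13, 1.488, -0, 1.523, -0.085], TCP at [0.203, -0.564, 0.405] pointing down, gripper open.
Joint ranges: [-2.96, 2.96], [-0.89, 2.26], [0.02, 2.5], [-1.34, 4.48], [0, 2.73], [-2.66, 2.66]. Speed limits (rad/s): [2.39, 2.39, 2.79, 3.14, 3.14, 3.14].

INTERFACE

Orientations are given as a rotation vector (axis times angle).
In Python, from plant import robot gives the robot as it stands.
- The arm moves only by the tool apply_moves, never from a script. Its argument "series" is a list of rows, each a list of 2 entries, a list of its own where there are three numbers: the shift along the tool's x, y, z in mm, then the turn, a rotation vector about the tool's x, y, z in rad. A call has 1 to 12 rows; each row shifts and turns the commanded pose from where the row before left it, along the tool's axes as they then stand; what a row does not reach is not made up. A row lasts 1/12 s, in which the tool goes at most 41.7 mm and 7.16 degrees, less where a joint would pass 70% of its speed; a pose out of reach is approached as far as the arm can. A call is refused whole if a number of a shift passes 41.7 or a number of a turn 0.125, either way. A call with a gripper value outside its range is refused whole. "claw" is the opening, from 0 (shut) to 1 (fully open), set as the call begins (left out, the last holds). The fingers move at their own pace and stop on an object; "newtons" is the grip in N (left out, the last holds). Time passes only in rows, so rows that do not move let the fingers close. It gives the time, the measured TCP pose, the force, the opening and the grip force at its end, in the units of the state.
- robot.read_state(): the state, without advancing time (a new reading comes with each control period).
- robot.read_camera(name): name is "scene" or "top"; returns (picture, depth): 384x512x3 uint8, blue, green, red; 384x512 float32, m along the optical axis (not along the pixel's ray), 0 where there is no reading.
- robot.calibration(name): a dict with "fx", "fy", "cx", "cy" (pixels), "D" ([k1, k2, p1, p2, k3] as OpenCV has them; the pictures are not rectified), "extrinsics" (4x4, takes a point from world to camera coordinates). Camera axes: x right, y down, z forward; pixel columns grow to the right and rows downward; lengths in m; the calibration is good to about 2 mm. A picture is of the moment at which its call begins. calibration takes no time and is no camera call.
- robot.close_job(): hands the job in; it is judged then, once.
The state is a dict: "t": time; "q": joint angles; "dq": joint speeds; "joint_torque": joint torques, N m; "tool_pos": TCP position; "orientation": TCP orientation; "force": force on the tool from outside, world axes, zero at the start; "wrist_torque": the same for the moment, N m; "opening": finger opening in m; "gripper_force": force on a finger pad.
Only numpy, scipy, OpenCV 4.12 (cv2) and the standard library are available. Lean on these libraries where they do the work, as an engineer would, in place of code of your own. Each camera call takes 0.05 s, during which the arm holds its last target. There are 200 camera calls.

TASK

The brown lino plate lies flat on the green cutting mat at the table edge and is too thin to pick up there. Slide it over the near edge until one end overhangs, let go, then pinch it by the overhanging end and lay it on the carving bed, lying flat and pushed home against both the back fence and the side rail. Then swing the steel hold-down bar fully down over it, and leave the other tools where they lie.

Things in the scene. Friction and masses are not known exactly. Their poses are not given: they have to be found in the camera images.
- lino: the brown lino plate with cream carved waves, 150 x 60 x 4 mm, 70 g, stiff, loose; origin at the centre of its underside, x along its 150 mm length, z up out of its carved face
- lino_mid (a point): centre of the lino plate, half-way up its 4 mm thickness; axes as the plate
- lino_end_a (a point): middle of the plate's +x end face (75 mm from its centre)
- lino_end_b (a point): middle of the plate's -x end face
- edge (a point): middle of the near edge of the drawing board (plywood, 240 x 340 mm, fixed, with a dark green cutting mat on it, 22 mm high in all), on its top; the board lies along the front of the table and juts out up to 45 mm over the table edge. x points square to the edge into the table, y along the edge to the left, z up; in front of the edge the space below is free
- carving_bed: fixed wooden bed, 40 mm high; origin on the table under the seat point, axes as the seat. Its top (z 40) runs from x -35 to +75 mm, y -30 to +30. Back fence: face at x +75, top at z 48. Side rail, at the right: face at y -30 from x -31 to +75, top at z 46. Left (+y) side and front are open; a plate that is home projects 40 mm in front of the bed, 40 mm above the table
- seat (a point): where the centre of the lino plate lies when it is home on the carving bed, 42 mm above the table; x runs forward along the bed to the back fence, y to the left, z up; the plate may lie either way round
- hold_down (a joint): hinge of the steel hold-down bar (24 mm wide, 8 mm thick, reaches 126 mm from the hinge axis, red finger grip at its free end), in rad: 0 = down across the plate, about 1.6 = standing up; grows as it opens, stops at 1.9. The hinge is stiff enough for the bar to stay where it is left (about 1 N at its end moves it)
- hold_down_hinge (a point): point on the bar's hinge axis, 45 mm in front of (+x) and 60 mm to the right of (-y) the seat's centre, 11 mm higher; x along the hinge axis (parallel to the seat's x), y along the bar towards its free end, z out of its upper face, which is 4 mm above the axis; these axes turn with the bar
- hold_down_grip (a point): middle of the upper face of the bar's red finger grip (30 mm wide, 34 mm along the bar), 109 mm from the hinge axis; with the bar up this face looks to the right (-y), away from the bed
- cutter_a: lino gouge with a pear-shaped wooden handle, 96 x 30 x 27 mm, loose; leave it
- cutter_b: another lino gouge of the same kind, loose; leave it
- baren: round wooden rubbing disc with a knob, 108 mm across, 48 mm high, loose; leave it
- pencil: green pencil, 160 mm long, 7 mm thick, loose; leave it

How it is judged:
On the way, in this order (a step that is already met when the one before it is completed fails the run):
1. the plate lies flat over the near edge with one end at least 25 mm beyond it, let go (x of any of lino_end_a, lino_end_b in the frame of edge below -0.025 m and angle between lino_mid's own z axis and vertical below 0.05 rad and z of lino_mid in the frame of edge between -0.001 and 0.006 m and contact force between the fingers and lino below 0.05 N), for 0.2 s.
2. the plate is held in the fingers by one end (within 60 mm of it), lifted clear of the table ((distance between the grasp point and lino_end_a below 0.06 m or distance between the grasp point and lino_end_b below 0.06 m) and contact force between the fingers and lino above 0.5 N and height (world z) of lino_mid above 0.05 m), for 0.2 s.
3. the plate lies home on the carving bed, against fence and rail (x of lino_mid in the frame of seat between -0.004 and 0.004 m and y of lino_mid in the frame of seat between -0.004 and 0.004 m and z of lino_mid in the frame of seat between -0.003 and 0.003 m and angle between the x axis of lino_mid and the x axis of seat, either way round below 0.05 rad), for 0.2 s.
At the end, for the whole second after the job is handed in: the lino plate lies flat on the carving bed, carved face up, within 4 mm of home against the back fence and the side rail and square to them within 3 degrees, and the hold-down bar is down on it (within 4 degrees) (all of step 3 and angle between lino_mid's own z axis and vertical below 0.05 rad and value of joint hold_down below 0.07 rad); the robot touches nothing.
It fails at once if the lino plate falls off the table (height (world z) of lino_mid below -0.06 m).
It fails at once if a tool beside the work is knocked away by more than 30 mm (distance of any of cutter_a, cutter_b, baren, pencil from where it was at the start of the episode above 0.03 m).
It also fails if it takes over 72 s, if anything falls off the work surface, if the arm or the gripper's body presses on something with over 40 N, if the wrist force passes 120 N, or if a joint passes its speed limit or range.

## Working session

There is one attempt and no reset: what is moved stays moved. The work goes in short steps, Python scripts to look and compute and a tool call to move; the robot and the scene stay as the last step left them, time stands still between calls to the robot, and variables do not carry over. Pictures are saved under pics/ and viewed, at most 10 in all, crops included, and the job is handed in when it is done.

Besides the shell and the picture viewer there is one more tool, called after "Request:" in YAML: its name, and indented under it one key for each argument. apply_moves: Moves the arm, as the interface text tells. Its arguments: {"type":"object","properties":{"series":{"type":"array"},"claw":{"type":"number"},"newtons":{"type":"number"}},"required":["series"]}

```bash
mkdir -p pics; ls
cat > h.py <<'E'
import numpy as np, cv2
from scipy.spatial.transform import Rotation as R
from plant import robot
def cam(n):
    c=robot.calibration(n);K=np.array([[c['fx'],0,c['cx']],[0,c['fy'],c['cy']],[0,0,1.]]);return K,np.array(c['D'],float),np.array(c['extrinsics'])
def ray(n,uv,z):
    K,D,E=cam(n);p=cv2.undistortPoints(np.array(uv,float).reshape(-1,1,2),K,D).reshape(-1,2)
    d=np.c_[p,np.ones(len(p))]@E[:3,:3];o=-E[:3,:3].T@E[:3,3]
    return o+d*((z-o[2])/d[:,2])[:,None]
def pix(n,P):
    K,D,E=cam(n);return cv2.projectPoints(np.array(P,float).reshape(-1,1,3),cv2.Rodrigues(E[:3,:3])[0],E[:3,3],K,D)[0].reshape(-1,2)
E
python3 - <<'E'
from h import *
for n in('top','scene'):
    p,d=robot.read_camera(n);cv2.imwrite(f'pics/{n}0.png',cv2.resize(p,None,fx=1.5,fy=1.5));np.savez(f'{n}0',p=p,d=d)
    K,D,E=cam(n);print(n,K[0,0],D,-E[:3,:3].T@E[:3,3],E[2,:3])
print(robot.read_state())
E
```

```text
pics
top 362.67911283238203 [-0.05700551  0.          0.          0.          0.        ] [ 0.47646248 -0.0836969   1.16782192] [ 0.08064178  0.00960261 -0.99669689]
scene 409.0142523848477 [-0.06014327  0.          0.          0.          0.        ] [-0.10737105  1.04086639  0.66858141] [ 0.47946163 -0.7733598  -0.41476639]
{'t': 0.1, 'q': array([-1.31040512e+00,  1.31046019e-01,  1.48920050e+00,  5.41744760e-06,
        1.52298965e+00, -8.54143654e-02]), 'dq': array([-1.21801246e-03, -8.66895638e-04, -4.21420695e-03, -5.47925640e-05,
       -1.37461071e-03,  5.07310001e-04]), 'joint_torque': array([ 7.67611145e-04, -5.61340535e+01, -4.93095088e+01,  7.69917341e-02,
        2.90209427e-02, -7.12144924e-05]), 'tool_pos': array([ 0.20333095, -0.56426742,  0.40379922]), 'orientation': array([-3.09313676e+00, -5.40205517e-01,  2.16995439e-04]), 'force': array([-0.0862104 ,  0.47757318, -0.39980369]), 'wrist_torque': array([0.00892453, 0.00627106, 0.03964304]), 'gripper_force': 0.0, 'opening': 0.0928855354857949}
```

View pics/top0.png

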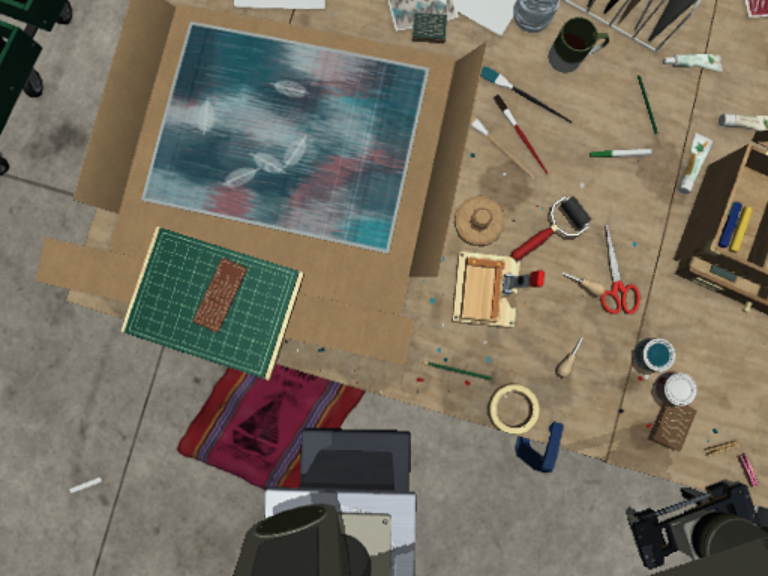

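View pics/scene0.png

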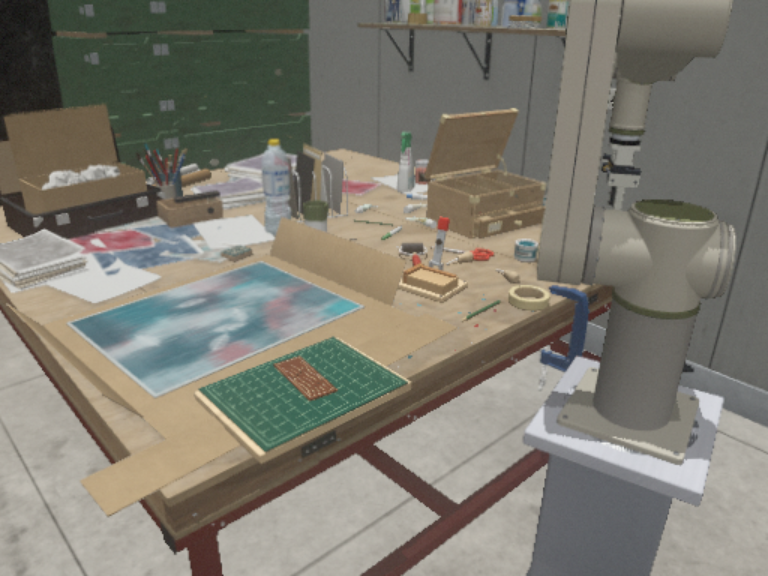

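The top view (1.5x) shows the plate at (220,296) on the green mat, whose near edge runs (123,330)–(270,377). The bed is at (485,288) with the bar standing up and its red grip at (540,279). The baren is at (480,220), the pencil at (460,372) and the cutters at (570,358) and (590,287).

```bash
cat >> h.py <<'E'
def plate(p,z=.026,roi=None,n='top'):
    h=cv2.cvtColor(p,cv2.COLOR_BGR2HSV);m=((h[...,0]<14)|(h[...,0]>172))&(h[...,1]>70)&(h[...,2]>40)&(h[...,2]<200)
    m=m.astype(np.uint8)*255
    if roi: k=np.zeros_like(m);k[roi[1]:roi[3],roi[0]:roi[2]]=255;m&=k
    m=cv2.morphologyEx(m,cv2.MORPH_CLOSE,np.ones((5,5)))
    cs=cv2.findContours(m,0,2)[0];c=max(cs,key=cv2.contourArea)
    P=ray(n,c.reshape(-1,2),z)[:,:2]
    r=cv2.minAreaRect((P*1000).astype(np.float32));return r,cv2.boxPoints(r)
E
python3 - <<'E'
from h import *
p=np.load('top0.npz')['p'];h=cv2.cvtColor(p,cv2.COLOR_BGR2HSV)
r,b=plate(p,.026,(110,150,190,240));print('plate',r,b.round(1).tolist())
# mat (green), z 22
m=((h[...,0]>60)&(h[...,0]<95)&(h[...,1]>80)).astype(np.uint8)*255
k=np.zeros_like(m);k[150:255,75:205]=255;m=cv2.morphologyEx(m&k,cv2.MORPH_CLOSE,np.ones((7,7)))
c=max(cv2.findContours(m,0,2)[0],key=cv2.contourArea)
r=cv2.minAreaRect((ray('top',c.reshape(-1,2),.022)[:,:2]*1000).astype(np.float32));print('mat',r,cv2.boxPoints(r).round(1).tolist())
print('board corners',(ray('top',np.array([[123,332],[269,378],[302,271],[157,227]])/1.5,.022)*1000).round(0).tolist())
for s,x0,y0,x1,y1,f in(('bed',295,160,370,225,8),('brd',75,145,210,260,5)):
    cv2.imwrite(f'pics/{s}.png',cv2.resize(p[y0:y1,x0:x1],None,fx=f,fy=f,interpolation=cv2.INTER_CUBIC))
s=np.load('scene0.npz')['p'];cv2.imwrite('pics/sbed.png',cv2.resize(s[130:220,250:350],None,fx=6,fy=6,interpolation=cv2.INTER_CUBIC))
E
```

```text
plate ((557.5768432617188, 264.9173583984375), (59.48037338256836, 148.4090576171875), 67.65596008300781) [[477.6000061035156, 265.6000061035156], [614.9000244140625, 209.1999969482422], [637.5, 264.20001220703125], [500.20001220703125, 320.6000061035156]]
mat ((542.1632690429688, 284.864013671875), (318.3486022949219, 237.20948791503906), 73.80300903320312) [[383.8999938964844, 165.10000610351562], [611.7000122070312, 98.9000015258789], [700.5, 404.6000061035156], [472.70001220703125, 470.79998779296875]]
board corners [[472.0, 471.0, 22.0], [384.0, 153.0, 22.0], [612.0, 91.0, 22.0], [700.0, 410.0, 22.0]]
```

View pics/bed.png

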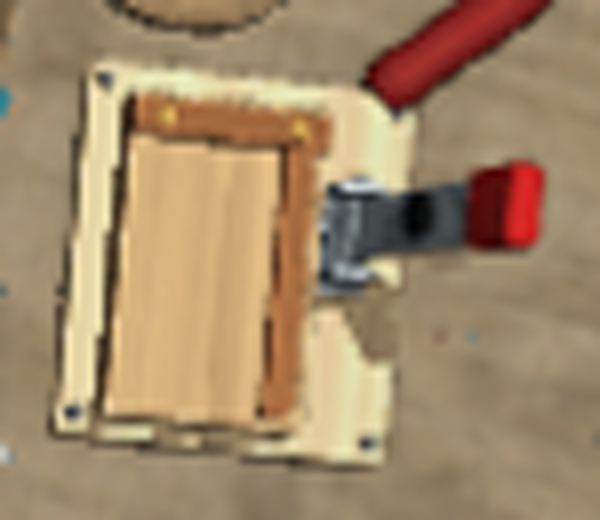

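View pics/brd.png

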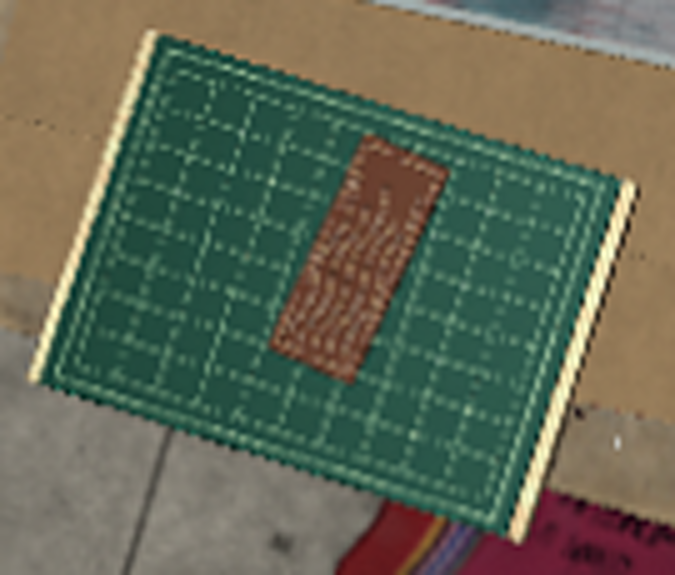

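The bed crop shows its top bounded by corners (105,412), (130,138), (282,148) and (262,412), with the fence at the far side, the rail and bar at the right. The board crop shows the plate turned about 6° to the near edge.

```bash
cat >> h.py <<'E'
def go(pos,Rt,st=None):
    """tool-frame shift (mm) and turn (rad) from the present pose to the target"""
    st=st or robot.read_state();R0=R.from_rotvec(st['orientation']).as_matrix()
    s=R0.T@(np.array(pos)-st['tool_pos'])*1000;w=R.from_matrix(R0.T@Rt).as_rotvec()
    print('shift',s.round(1),'turn',w.round(3),'| shift in target axes',(Rt.T@R0@s).round(1))
def down(yaw_y): # tool down, tool y along world angle yaw_y
    y=np.array([np.cos(yaw_y),np.sin(yaw_y),0]);z=np.array([0,0,-1.]);return np.c_[np.cross(y,z),y,z]
E
python3 - <<'E'
from h import *
P=ray('top',np.array([[105,414],[130,136],[282,146],[264,414]])/8+[295,160],.04)*1000;print('bed FL,BL,BR,FR',P.round(1).tolist())
for a,b in((0,1),(3,2),(1,2),(0,3)):print(np.linalg.norm(P[a]-P[b]).round(1),np.degrees(np.arctan2(*(P[b]-P[a])[[1,0]])).round(1))
print('plinth',(ray('top',np.array([[55,433],[92,68],[412,110],[380,463]])/8+[295,160],.0)*1000).round(0).tolist())
top=np.load('top0.npz');d=top['d']
K,D,E=cam('top');o=-E[:3,:3].T@E[:3,3]
def p3(u,v):
    q=np.r_[cv2.undistortPoints(np.array([[[u,v]]],float),K,D)[0,0],1]*d[int(round(v)),int(round(u))];return (E[:3,:3].T@(q-E[:3,3])*1000).round(1)
for n,(u,v) in dict(mat=(130,180),bed=(320,190),fence=(320,174),grip=(360,186),grip2=(356.5,186),plate=(147,197)).items():print(n,p3(u,v))
print(R.from_rotvec(robot.read_state()['orientation']).as_matrix().round(3))
a=np.radians(-22.3);u=np.array([np.cos(a),np.sin(a)])
far=np.array([557.6,264.9])+75*u;print('far end',far)
t=far+25*u  # fingers beyond the end
go([t[0]/1e3,t[1]/1e3,.186+.08],down(a+np.pi/2));go([t[0]/1e3,t[1]/1e3,.186+.08],down(a-np.pi/2))
E
```

```text
bed FL,BL,BR,FR [[520.2, -247.2, 40.0], [629.3, -255.7, 40.0], [626.8, -315.4, 40.0], [521.6, -309.2, 40.0]]
109.4 -4.4
105.4 -3.4
59.8 -92.4
62.0 -88.6
plinth [[514.0, -233.0, 0.0], [662.0, -246.0, 0.0], [648.0, -377.0, 0.0], [505.0, -364.0, 0.0]]
mat [608.5 321.7  21.5]
bed [ 588.8 -283.2   41.7]
fence [ 637.4 -280.6   53.8]
grip [ 589.5 -370.6  174. ]
grip2 [ 589.8 -362.2  169.1]
plate [554.9 262.5  25.5]
[[ 0.941  0.339 -0.   ]
 [ 0.339 -0.941  0.002]
 [ 0.    -0.002 -1.   ]]
far end [626.99072888 236.44078804]
shift [ 688.5 -592.7  138.9] turn [-1.000e-03 -2.000e-03 -2.407e+00] | shift in target axes [-113.1  901.6  137.8]
shift [ 688.5 -592.7  138.9] turn [-0.002  0.     0.735] | shift in target axes [ 113.1 -901.6  137.8]
```

Request:
apply_moves:
  series:
    - [[0,0,0],[0,0,-0.12]]
    - [[0,0,0],[0,0,-0.12]]
    - [[0,0,0],[0,0,-0.12]]
    - [[0,0,0],[0,0,-0.12]]
    - [[0,0,0],[0,0,-0.12]]
    - [[0,0,0],[0,0,-0.12]]
    - [[0,0,0],[0,0,-0.12]]
    - [[0,0,0],[0,0,-0.12]]
    - [[0,0,0],[0,0,-0.12]]
    - [[0,0,0],[0,0,-0.12]]
  claw: 0.43

```text
t: 0.93
tool_pos: [0.2034, -0.5643, 0.4041]
orientation: [-2.242, -2.199, -0.001]
force: [-0.6, -0.2, -0.4]
opening: 0.0401
gripper_force: 0.0
```

Request:
apply_moves:
  series:
    - [[0,0,0],[0,0,-0.12]]
    - [[0,0,0],[0,0,-0.12]]
    - [[0,0,0],[0,0,-0.12]]
    - [[0,0,0],[0,0,-0.12]]
    - [[0,0,0],[0,0,-0.12]]
    - [[0,0,0],[0,0,-0.12]]
    - [[0,0,0],[0,0,-0.12]]
    - [[0,0,0],[0,0,-0.12]]
    - [[0,0,0],[0,0,-0.12]]
    - [[0,0,0],[0,0,-0.12]]

```text
t: 1.77
tool_pos: [0.2034, -0.5643, 0.4041]
orientation: [-0.608, -3.082, -0.002]
force: [0.3, 0.3, -0.2]
opening: 0.0402
gripper_force: 0.0
```

Request:
apply_moves:
  series:
    - [[-4.7,37.5,0],[0,0,0]]
    - [[-4.7,37.5,0],[0,0,0]]
    - [[-4.7,37.5,0],[0,0,0]]
    - [[-4.7,37.5,0],[0,0,0]]
    - [[-4.7,37.5,0],[0,0,0]]
    - [[-4.7,37.5,0],[0,0,0]]
    - [[-4.7,37.5,0],[0,0,0]]
    - [[-4.7,37.5,0],[0,0,0]]
    - [[-4.7,37.5,0],[0,0,0]]
    - [[-4.7,37.5,0],[0,0,0]]
    - [[-4.7,37.5,0],[0,0,0]]
    - [[-4.7,37.5,0],[0,0,0]]

```text
t: 2.77
tool_pos: [0.4293, -0.1692, 0.4045]
orientation: [-0.618, -3.08, -0.0]
force: [-0.3, -0.5, -0.6]
opening: 0.0396
gripper_force: 0.0
```

Run:
```python
from h import *
s=robot.read_state();print(s['t'],s['q'].tolist(),s['tool_pos'],s['orientation'],s['opening'])
```

```text
2.7667 [-0.4865532552594266, -0.253382496497651, 1.8566451414973888, 1.581547658955321e-07, 1.538467158886411, -1.6614094075882124] [ 0.4292812  -0.16915453  0.40452641] [-6.17860946e-01 -3.08010169e+00 -6.15470738e-05] 0.03957055027036996
```

Request:
apply_moves:
  series:
    - [[-4.7,37.5,6],[0,0,0]]
    - [[-4.7,37.5,6],[0,0,0]]
    - [[-4.7,37.5,6],[0,0,0]]
    - [[-4.7,37.5,6],[0,0,0]]
    - [[-4.7,37.5,6],[0,0,0]]
    - [[-4.7,37.5,6],[0,0,0]]
    - [[-4.7,37.5,6],[0,0,0]]
    - [[-4.7,37.5,6],[0,0,0]]
    - [[-4.7,37.5,6],[0,0,0]]
    - [[-4.7,37.5,6],[0,0,0]]
    - [[-4.7,37.5,6],[0,0,0]]
    - [[-4.7,37.5,6],[0,0,0]]

```text
t: 3.77
tool_pos: [0.6549, 0.2243, 0.3316]
orientation: [-0.617, -3.079, 0.001]
force: [0.2, -1.5, 0.6]
opening: 0.0397
gripper_force: 0.0
```

Run:
```python
from h import *
s=robot.read_state();print(s['t'],s['q'].tolist(),s['tool_pos'],s['orientation'],s['opening'])
a=np.radians(-22.3);u=np.array([np.cos(a),np.sin(a)])
far=np.array([557.6,264.9])+75*u
t=far+25*u
go([t[0]/1e3,t[1]/1e3,.186+.04],down(a+np.pi/2))
```

```text
3.7667 [0.2559270660446418, 0.41757356865176737, 1.2826742404925495, -1.1065486038030308e-05, 1.4423748019816443, -0.9192481468827356] [0.65486244 0.22427623 0.33160531] [-6.17212199e-01 -3.07942648e+00  7.24431334e-04] 0.039745551625037165
shift [  5.3   0.7 105.6] turn [-0.001 -0.001 -0.006] | shift in target axes [  5.4   0.7 105.6]
```

Request:
apply_moves:
  series:
    - [[0,0,30],[0,0,0]]
    - [[0,0,30],[0,0,0]]
    - [[0,0,30],[0,0,0]]
    - [[0,0,20],[0,0,0]]
    - [[0,0,5],[0,0,0]]
    - [[0,0,4],[0,0,0]]
    - [[0,0,2],[0,0,0]]
    - [[0,0,0],[0,0,0]]
    - [[0,0,0],[0,0,0]]

```text
t: 4.52
tool_pos: [0.6553, 0.2226, 0.2139]
orientation: [0.617, 3.077, 0.002]
force: [-0.2, 0.4, 0.4]
opening: 0.04
gripper_force: 0.0
```

Run:
```python
from h import *
from scipy.optimize import least_squares
s=robot.read_state();print(s['q'].tolist(),s['tool_pos'],s['force'])
Q=np.array([[.131046,1.4892,1.52299],[-.253382,1.856645,1.538467],[.4175736,1.282674,1.442375],s['q'][[1,2,4]]])
T=np.array([[.203331,-.564267,.403799],[.4292812,-.16915453,.40452641],[.65486244,.22427623,.33160531],s['tool_pos']])
off=.0511;rr=np.sqrt(T[:,0]**2+T[:,1]**2-off**2)
f=lambda p:np.r_[p[0]+p[1]*np.sin(Q[:,0])+p[2]*np.sin(Q[:,0]+Q[:,1])-rr, p[3]+p[1]*np.cos(Q[:,0])+p[2]*np.cos(Q[:,0]+Q[:,1])-T[:,2]]
r=least_squares(f,[0,.4,.4,.2]);print(r.x,r.fun)
p,d=robot.read_camera('top');print(plate(p,.026,(110,150,190,240))[0])
```

```text
[0.2533641448698869, 0.5212534084475604, 1.3701882918239972, 5.2856805433532244e-05, 1.2469990652393592, -0.9215141991008219] [0.6553117  0.22257726 0.21394538] [-0.17523363  0.36701932  0.37930601]
[-0.00512525  0.35045847  0.55410962  0.08361066] [-0.00350128  0.00227188 -0.0038397   0.0050691  -0.00012416  0.0003657
  0.00082088 -0.00106242]
((597.4827270507812, 231.24049377441406), (24.70185661315918, 38.6099967956543), 65.73759460449219)
```

Request:
apply_moves:
  series:
    - [[0,0,2],[0,0,0]]
    - [[0,0,1],[0,0,0]]
    - [[0,0,1],[0,0,0]]
    - [[0,0,0.5],[0,0,0]]
    - [[0,0,0],[0,0,0]]
    - [[0,0,0],[0,0,0]]

```text
t: 5.07
tool_pos: [0.6547, 0.2225, 0.2084]
orientation: [0.617, 3.079, 0.0]
force: [-1.9, -1.0, 6.3]
opening: 0.0399
gripper_force: 3.1
```

Request:
apply_moves:
  series:
    - [[8,0,0],[0,0,0]]
    - [[8,0,0],[0,0,0]]
    - [[8,0,0],[0,0,0]]
    - [[8,0,0],[0,0,0]]
    - [[8,0,0],[0,0,0]]
    - [[8,0,0],[0,0,0]]
    - [[8,0,0],[0,0,0]]
    - [[8,0,0],[0,0,0]]
    - [[8,0,0],[0,0,0]]
    - [[8,0,0],[0,0,0]]
    - [[0,0,0],[0,0,0]]

```text
t: 5.98
tool_pos: [0.5798, 0.2542, 0.2084]
orientation: [0.616, 3.079, 0.001]
force: [-0.9, 0.4, 8.0]
opening: 0.04
gripper_force: 4.3
```

Run:
```python
from h import *
s=robot.read_state();print(s['q'].tolist(),s['tool_pos'],s['force'])
n=np.load('scene0.npz')['p']
p,d=robot.read_camera('scene');cv2.imwrite('pics/s1.png',cv2.resize(p[200:320,120:300],None,fx=4,fy=4,interpolation=cv2.INTER_CUBIC))
```

```text
[0.3322893271585467, 0.38457716665222164, 1.562118666887077, -5.719068898981624e-05, 1.1930414246242445, -0.8436440597346178] [0.57976156 0.25421895 0.20842593] [-0.88203824  0.36298565  8.02716428]
```

View pics/s1.png

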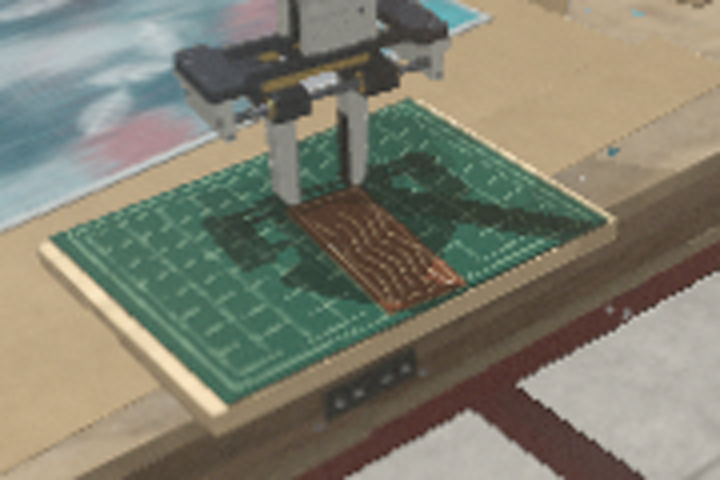

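The fingers are pushing squarely on the plate's far end, and its near end (about (425,300) in the crop) has almost reached the board edge.

Request:
apply_moves:
  series:
    - [[6,0,-0.7],[0,0,0]]
    - [[6,0,0],[0,0,0]]
    - [[6,0,0],[0,0,0]]
    - [[6,0,0],[0,0,0]]
    - [[6,0,0],[0,0,0]]
    - [[6,0,0],[0,0,0]]
    - [[6,0,0],[0,0,0]]
    - [[6,0,0],[0,0,0]]
    - [[6,0,0],[0,0,0]]
    - [[4,0,0],[0,0,0]]
    - [[0,0,0],[0,0,0]]

```text
t: 6.95
tool_pos: [0.5264, 0.2762, 0.2084]
orientation: [0.617, 3.08, 0.001]
force: [1.2, -1.1, 7.3]
opening: 0.04
gripper_force: 3.8
```

Request:
apply_moves:
  series:
    - [[-6,0,0],[0,0,0]]
    - [[-10,0,0],[0,0,0]]
    - [[0,0,-20],[0,0,0]]
    - [[0,0,-35],[0,0,0]]
    - [[0,0,-35],[0,0,0]]
    - [[0,0,-35],[0,0,0]]
    - [[0,0,-35],[0,0,0]]
    - [[0,0,0],[0,0,0]]

```text
t: 7.62
tool_pos: [0.5425, 0.2706, 0.3758]
orientation: [0.615, 3.073, 0.009]
force: [1.5, 0.5, 1.1]
opening: 0.04
gripper_force: 0.0
```

Run:
```python
from h import *
s=robot.read_state();print(s['q'].tolist(),s['tool_pos'].tolist(),s['force'])
p,d=robot.read_camera('top');np.savez('t2',p=p);q=cv2.resize(p[150:270,70:250],None,fx=4,fy=4,interpolation=cv2.INTER_CUBIC);cv2.imwrite('pics/t2.png',q)
```

```text
[0.3778214790574459, 0.15652173304238837, 1.5124038980264982, 0.0007271193681551048, 1.4631913444028648, -0.7977989959899291] [0.5425103550513907, 0.2705502707222895, 0.3758182644851181] [1.48130427 0.4786708  1.1160965 ]
```

View pics/t2.png

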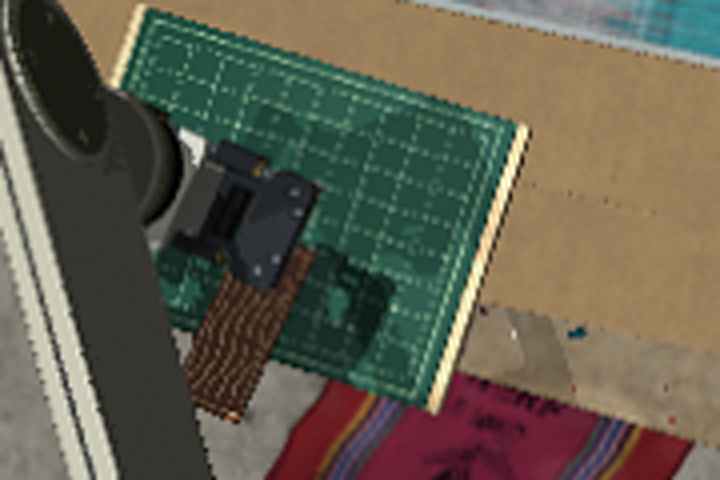

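The plate now overhangs the near edge, with its near right corner at crop (240,420), and it is let go. Next I fit the arm kinematics to check that the pinch and placing poses can be reached.

```bash
cat >> h.py <<'E'
from scipy.optimize import least_squares
def rz(a):return R.from_euler('z',a).as_matrix()
def ry(a):return R.from_euler('y',a).as_matrix()
def fk(q,p):
    off,a1,a2,d4,d1,a3,d6=p
    A=rz(q[0]);x=A@[a1,off,d1];A=A@ry(q[1]);x=x+A@[0,0,a2];A=A@ry(q[2]);x=x+A@[a3,0,d4]
    wc=x;A=A@rz(q[3])@ry(q[4]);x=x+A@[0,0,d6];return x,A@rz(q[5]+np.pi/2),wc
LO=np.array([-2.96,-.89,.02,-1.34,0,-2.66]);HI=np.array([2.96,2.26,2.5,4.48,2.73,2.66])
def ik(pos,Rt,p,seeds=30):
    best=[];g=np.random.default_rng(0)
    def f(q):
        x,A,_=fk(q,p);return np.r_[(x-pos)*5,R.from_matrix(A.T@Rt).as_rotvec()]
    for i in range(seeds):
        r=least_squares(f,g.uniform(LO,HI),bounds=(LO,HI))
        if r.cost<1e-5 and not any(np.allclose(r.x,b,atol=.05) for b in best):best.append(r.x)
    return best
def horiz(yaw,pitch,flip=1): # tool z at yaw, pitched down by pitch; tool y = flip*up-ish
    z=np.array([np.cos(yaw)*np.cos(pitch),np.sin(yaw)*np.cos(pitch),-np.sin(pitch)])
    y=flip*np.array([np.cos(yaw)*np.sin(pitch),np.sin(yaw)*np.sin(pitch),np.cos(pitch)]);return np.c_[np.cross(y,z),y,z]
E
python3 - <<'E'
from h import *
s=robot.read_state()
Q=np.array([[-1.310405,.131046,1.4892,0,1.52299,-.0854143],[-.4865532,-.253382,1.856645,0,1.538467,-1.66141],[.2559270,.4175736,1.282674,0,1.442375,-.919248],[.2533641,.5212534,1.3701883,0,1.246999,-.921514],[.3322893,.384577,1.5621187,0,1.193041,-.843644],s['q']])
T=np.array([[.203331,-.564267,.403799],[.4292812,-.16915453,.40452641],[.65486244,.22427623,.33160531],[.6553117,.22257726,.21394538],[.57976156,.25421895,.20842593],s['tool_pos']])
f=lambda p:np.r_[(np.array([fk(q,np.r_[p,.1])[0] for q in Q])-T).ravel()]
r=least_squares(f,[.05,0,.4,.4,.2,0]);print(r.x.round(4),abs(r.fun).max(),R.from_matrix(fk(s['q'],np.r_[r.x,.1])[1]).as_rotvec())
P=np.r_[r.x,.1];np.save('P',P)
print('corner',(ray('top',[[130,255.3]],.026)*1000).round(1), 'pred (369,308)')
a=np.radians(-22.3)
e=np.array([.3807,.3361,.024])
for yaw in(-22,-5,15):
  for fl in(1,-1):
    A=horiz(np.radians(yaw),0,fl);g=e+.022*np.array([np.cos(a),np.sin(a),0]);pos=g-.167*A[:,2]
    for q in ik(pos,A,P):print('grasp',yaw,fl,q.round(2),fk(q,P)[2].round(2))
b=np.radians(-4.6);seat=np.array([.5546,-.2803,.042]);u=np.array([np.cos(b),np.sin(b),0])
for yaw in(-4.6,-20,10):
  for pt in (20,30):
   for fl in(1,-1):
    A=horiz(np.radians(yaw),np.radians(pt),fl);g=seat-.053*u+[0,0,.125*np.sin(np.radians(pt))];pos=g-.167*A[:,2]
    for q in ik(pos,A,P):print('bed',yaw,pt,fl,q.round(2),fk(q,P)[2].round(2))
E
```

```text
[5.120e-02 1.000e-04 3.690e-01 5.533e-01 2.261e-01 6.080e-02] 0.00043385695745767894 [0.61595629 3.07562144 0.00626079]
corner [[369.4 308.2  26. ]] pred (369,308)
grasp -5 -1 [ 1.07  0.52  2.17  4.33  1.39 -0.42] [0.14 0.35 0.02]
grasp 15 -1 [ 0.89  0.42  2.36  3.8   1.28 -0.22] [0.14 0.26 0.02]
bed -4.6 20 1 [-0.94 -0.03  2.34  1.8   0.82 -2.27] [ 0.25 -0.26  0.18]
bed -4.6 20 -1 [-0.94 -0.03  2.34  1.8   0.82  0.87] [ 0.25 -0.26  0.18]
bed -4.6 30 1 [-0.9  -0.17  2.31  1.42  0.69 -1.86] [ 0.27 -0.26  0.24]
bed -4.6 30 -1 [-0.9  -0.17  2.31  1.42  0.69  1.28] [ 0.27 -0.26  0.24]
bed -20 20 1 [-0.78 -0.13  2.43  2.26  0.53 -2.48] [ 0.27 -0.19  0.18]
bed -20 20 -1 [-0.78 -0.13  2.43  2.26  0.53  0.66] [ 0.27 -0.19  0.18]
bed -20 30 1 [-0.75 -0.26  2.39  1.56  0.35 -1.77] [ 0.28 -0.2   0.24]
bed -20 30 -1 [-0.75 -0.26  2.39  1.56  0.35  1.37] [ 0.28 -0.2   0.24]
bed 10 20 1 [-1.02  0.1   2.21  1.54  1.07 -2.24] [ 0.25 -0.32  0.18]
bed 10 20 -1 [-1.02  0.1   2.21  1.54  1.07  0.91] [ 0.25 -0.32  0.18]
bed 10 30 1 [-0.98 -0.03  2.19  1.3   0.97 -1.96] [ 0.27 -0.32  0.24]
bed 10 30 -1 [-0.98 -0.03  2.19  1.3   0.97  1.18] [ 0.27 -0.32  0.24]
```

```bash
cat >> h.py <<'E'
from scipy.linalg import logm,expm
def tf(pos,A):
    T=np.eye(4);T[:3,:3]=A;T[:3,3]=pos;return T
def seg(T0,T1,mn=1):
    """constant body row from T0 to T1: n equal rows"""
    w=R.from_matrix(T0[:3,:3].T@T1[:3,:3]).as_rotvec();d=np.linalg.norm(T1[:3,3]-T0[:3,3])*1000
    n=int(max(mn,np.ceil(np.linalg.norm(w)/.115),np.ceil(d/38)))
    X=expm(np.real(logm(np.linalg.inv(T0)@T1))/n);print(n,'rows of',(X[:3,3]*1000).round(1).tolist(),R.from_matrix(X[:3,:3]).as_rotvec().round(3).tolist());return n
def cur():
    s=robot.read_state();return tf(s['tool_pos'],R.from_rotvec(s['orientation']).as_matrix()),s['q']
A0=np.radians(-22.3);EN=np.array([.3807,.3361,.024]);PU=np.array([np.cos(A0),np.sin(A0),0])
B0=np.radians(-4.6);SEAT=np.array([.5546,-.2803,.042]);BU=np.array([np.cos(B0),np.sin(B0),0]);BV=np.array([-BU[1],BU[0],0])
def grasp(psi,d=.017,back=0,up=0,fl=-1):
    A=horiz(np.radians(psi),0,fl);return tf(EN+d*PU-(.167+back)*A[:,2]+[0,0,up],A)
def place(psi,th,dx=-.003,dy=.003,up=0,d=.017):
    # plate mid pose at bed, tilted nose-down about far bottom edge
    G=np.linalg.inv(tf(EN+.075*PU,rz(A0)))@grasp(psi,d)
    Rb=rz(B0)@ry(np.radians(th));far=SEAT+BU*(.075+dx)+BV*dy+[0,0,-.002+up]
    return tf(far+Rb@[-.075,0,.002],Rb)@G
E
python3 - <<'E'
from h import *
P=np.load('P.npy')
for psi in(0,10,20,30):
  for nm,T in(('pre',grasp(psi,back=.08)),('gr',grasp(psi)),('pl20',place(psi,20)),('pl28',place(psi,28))):
    for q in ik(T[:3,3],T[:3,:3],P,15):
        lo=min((T@np.r_[sx*.037,sy*.094,.102,1])[2] for sx in(-1,1) for sy in(-1,1));print(psi,nm,q.round(2),fk(q,P)[2].round(2),'lowest body',lo.round(3))
E
```

```text
0 pre [ 1.27  0.46  2.27  4.43  1.45 -0.39] [0.05 0.33 0.02] lowest body -0.07
0 gr [ 1.05  0.49  2.22  4.23  1.36 -0.38] [0.13 0.33 0.02] lowest body -0.07
0 pl20 [-1.05  0.19  2.12  1.45  1.22  1.02] [ 0.26 -0.36  0.17] lowest body 0.015
0 pl28 [-1.01  0.11  2.08  1.3   1.16  1.25] [ 0.28 -0.36  0.22] lowest body 0.043
10 pre [ 1.18  0.4   2.4   4.18  1.39 -0.29] [0.05 0.27 0.02] lowest body -0.07
10 pre [-1.58  2.26  2.4   1.56  1.38 -1.52] [0.05 0.27 0.02] lowest body -0.07
10 gr [ 0.97  0.44  2.32  3.97  1.3  -0.28] [0.13 0.28 0.02] lowest body -0.07
10 pl20 [-1.06  0.31  1.99  1.35  1.38  1.06] [ 0.28 -0.4   0.16] lowest body 0.011
10 pl28 [-1.03  0.23  1.96  1.23  1.33  1.26] [ 0.3  -0.4   0.21] lowest body 0.038
20 gr [ 0.84  0.4   2.39  3.66  1.27 -0.17] [0.15 0.24 0.02] lowest body -0.07
20 pl20 [-1.06  0.42  1.86  1.26  1.54  1.08] [ 0.3  -0.44  0.15] lowest body 0.007
20 pl28 [-1.03  0.36  1.84  1.18  1.5   1.27] [ 0.32 -0.44  0.2 ] lowest body 0.032
30 gr [ 0.67  0.38  2.45  3.3   1.26 -0.05] [0.17 0.2  0.02] lowest body -0.07
30 gr [-2.07  2.17  2.44  1.41  0.56 -1.38] [0.17 0.2  0.02] lowest body -0.07
30 pl20 [-1.04  0.53  1.73  1.19  1.69  1.1 ] [ 0.33 -0.47  0.14] lowest body 0.003
30 pl28 [-1.02  0.48  1.71  1.13  1.66  1.28] [ 0.35 -0.47  0.18] lowest body 0.026
```

```bash
cat > path.py <<'E'
from h import *
P=np.load('P.npy')
def plan(Tend,q0,qref,nw=4,T0=None):
    c=ik(Tend[:3,3],Tend[:3,:3],P,25);q1=min(c,key=lambda q:abs(q-qref).sum());print('end',q1.round(2))
    T=T0 if T0 is not None else tf(*fk(q0,P)[:2])
    for k in range(1,nw+1):
        q=q0+(q1-q0)*k/nw;x,A,w=fk(q,P);T1=tf(x,A);tip=x+.186*A[:,2]
        print('tip',tip.round(2),'tcp',x.round(2),'wc',w.round(2),'low',min((T1@np.r_[sx*.037,sy*.094,.102,1])[2] for sx in(-1,1) for sy in(-1,1)).round(2));seg(T,T1);T=T1
E
python3 - <<'E'
from path import *
T,q=cur();print(q.round(3))
plan(grasp(5,back=.06,up=.2),q,np.array([1,.4,2.1,4.1,1.3,-.3]),5,T)
E
```

```text
[ 3.780e-01  1.590e-01  1.516e+00  1.000e-03  1.460e+00 -7.980e-01]
end [ 1.17 -0.36  2.5   4.44  1.17 -0.95]
tip [0.35 0.52 0.24] tcp [0.41 0.39 0.36] wc [0.45 0.33 0.43] low 0.23
8 rows of [19.9, 7.3, 9.3] [-0.07, 0.084, -0.002]
tip [0.23 0.62 0.41] tcp [0.31 0.45 0.39] wc [0.35 0.36 0.38] low 0.33
8 rows of [11.3, -2.6, 10.4] [-0.066, 0.079, 0.024]
tip [0.26 0.57 0.52] tcp [0.25 0.43 0.4 ] wc [0.25 0.36 0.33] low 0.44
8 rows of [2.8, -6.6, 0.7] [-0.072, 0.062, 0.043]
tip [0.35 0.45 0.45] tcp [0.22 0.38 0.34] wc [0.15 0.34 0.28] low 0.32
8 rows of [0.3, -0.2, -10.8] [-0.083, 0.042, 0.046]
tip [0.36 0.33 0.22] tcp [0.17 0.31 0.22] wc [0.07 0.3  0.22] low 0.13
8 rows of [4.8, 11.5, -13.7] [-0.091, 0.033, 0.036]
```

Request:
apply_moves:
  series:
    - [[20,7,9],[-0.07,0.084,-0.002]]
    - [[20,7,9],[-0.07,0.084,-0.002]]
    - [[20,7,9],[-0.07,0.084,-0.002]]
    - [[20,7,9],[-0.07,0.084,-0.002]]
    - [[20,7,9],[-0.07,0.084,-0.002]]
    - [[20,7,9],[-0.07,0.084,-0.002]]
    - [[20,7,9],[-0.07,0.084,-0.002]]
    - [[20,7,9],[-0.07,0.084,-0.002]]
  claw: 0.5

```text
t: 8.33
tool_pos: [0.4083, 0.3912, 0.3581]
orientation: [-0.462, -2.394, -0.891]
force: [-0.0, 1.8, -1.1]
opening: 0.0465
gripper_force: 0.0
```

Request:
apply_moves:
  series:
    - [[11,-3,10],[-0.066,0.079,0.024]]
    - [[11,-3,10],[-0.066,0.079,0.024]]
    - [[11,-3,10],[-0.066,0.079,0.024]]
    - [[11,-3,10],[-0.066,0.079,0.024]]
    - [[11,-3,10],[-0.066,0.079,0.024]]
    - [[11,-3,10],[-0.066,0.079,0.024]]
    - [[11,-3,10],[-0.066,0.079,0.024]]
    - [[11,-3,10],[-0.066,0.079,0.024]]
    - [[0,0,0],[0,0,0]]

```text
t: 9.08
tool_pos: [0.3032, 0.4398, 0.3852]
orientation: [-0.5, -1.512, -1.34]
force: [-0.1, 0.5, -0.4]
opening: 0.0465
gripper_force: 0.0
```

Run:
```python
from path import *
s=robot.read_state();q=s['q'];print(q.round(3),s['tool_pos'],s['t'])
f=lambda d:fk(q,np.r_[P[:4],P[4]+d[0]-.1,P[5],d[0]])[0]-s['tool_pos']
r=least_squares(f,[.1]);print('d6',r.x,r.fun);P[4]+=r.x[0]-.1;P[6]=r.x[0];np.save('P',P)
T,q=cur()
plan(grasp(5,back=.06,up=.1),q,np.array([1,.4,2.1,4.1,1.3,-.3]),3,T)
for nm,T in(('pre',grasp(5,back=.06)),('gr',grasp(5)),('pl28',place(5,28))):
    for q in ik(T[:3,3],T[:3,:3],P,15):print(nm,q.round(2))
```

```text
[ 0.501  0.029  2.058  1.723  1.564 -1.034] [0.30318489 0.43984944 0.38520448] 9.0833
d6 [0.19136434] [ 3.53311194e-04  2.13206641e-04 -4.47356410e-05]Traceback (most recent call last):
  File "<stdin>", line 6, in <module>
  File "path.py", line 4, in plan
    c=ik(Tend[:3,3],Tend[:3,:3],P,25);q1=min(c,key=lambda q:abs(q-qref).sum());print('end',q1.round(2))
                                         ~~~^^^^^^^^^^^^^^^^^^^^^^^^^^^^^^^^^^
ValueError: min() iterable argument is empty
```

Run:
```python
from path import *
ed=np.array([88,318,0])/330.
for sh in(0,.04,.08,.12):
  for psi in range(-50,61,10):
    T=grasp(psi);T[:3,3]+=sh*ed;c=ik(T[:3,3],T[:3,:3],P,12)
    T2=grasp(psi,back=.05);T2[:3,3]+=sh*ed;c2=ik(T2[:3,3],T2[:3,:3],P,12)
    if c: print(sh,psi,[q.round(2).tolist() for q in c],'| pre',[q.round(2).tolist() for q in c2])
for psi in range(-60,61,10):
    T=place(psi,28);c=ik(T[:3,3],T[:3,:3],P,12);
    if c:print('place',psi,[q.round(2).tolist() for q in c])
```

```text
0 -50 [[1.22, 1.07, 1.39, -1.15, 1.89, -0.61]] | pre [[1.29, 1.12, 1.29, -1.11, 1.95, -0.64]]
0 -40 [[1.27, 1.0, 1.54, -1.24, 1.79, -0.56]] | pre [[1.34, 1.03, 1.47, -1.18, 1.84, -0.58]]
0 0 [[1.3, 0.79, 2.12, 4.45, 1.51, -0.22]] | pre []
0 10 [[1.22, 0.78, 2.24, 4.19, 1.51, -0.11], [-1.54, 2.25, 2.24, 1.54, 1.43, -1.35]] | pre [[1.39, 0.78, 2.26, 4.36, 1.54, -0.09], [-1.35, 2.2, 2.26, 1.58, 1.62, -1.33]]
0 20 [[1.05, 0.79, 2.34, 3.84, 1.56, -0.01], [-1.61, 2.03, 2.34, 1.43, 1.21, -1.2]] | pre [[1.23, 0.8, 2.38, 4.02, 1.59, 0.03], [-1.37, 1.92, 2.38, 1.51, 1.44, -1.15]]
0 30 [[0.75, 0.81, 2.4, 3.37, 1.64, 0.02], [-1.79, 1.84, 2.4, 1.18, 0.92, -0.97]] | pre [[0.85, 0.86, 2.46, 3.47, 1.74, 0.06], [-1.5, 1.65, 2.46, 1.3, 1.2, -0.92]]
0 40 [[0.35, 0.83, 2.43, 2.79, 1.68, -0.04], [-2.13, 1.77, 2.43, 0.58, 0.6, -0.5]] | pre [[0.18, 0.91, 2.49, 2.61, 1.79, -0.13], [-1.97, 1.53, 2.49, 0.68, 0.82, -0.5]]
0 50 [[0.02, 0.81, 2.4, 2.29, 1.62, -0.05], [-2.52, 1.85, 2.4, -0.53, 0.52, 0.47]] | pre [[-0.26, 0.86, 2.46, 2.0, 1.64, -0.16], [-2.63, 1.66, 2.45, -0.59, 0.68, 0.48]]
0 60 [[-0.15, 0.78, 2.
[... 3232 characters left out ...]
 0.04], [-2.23, 2.21, 2.26, 0.15, 0.24, -0.15]] | pre [[0.43, 0.79, 2.34, 2.7, 1.56, 0.0], [-2.22, 2.01, 2.34, 0.13, 0.36, -0.12]]
0.12 60 [[0.31, 0.78, 2.22, 2.4, 1.46, 0.1]] | pre [[0.17, 0.78, 2.29, 2.27, 1.53, 0.05], [-2.54, 2.14, 2.29, -1.04, 0.52, 0.98]]
place -20 [[-1.09, -0.15, 2.44, 1.48, 0.88, 1.04]]
place -10 [[-1.16, 0.02, 2.29, 1.35, 1.08, 1.06]]
place 0 [[-1.19, 0.19, 2.13, 1.24, 1.26, 1.08]]
place 10 [[-1.2, 0.35, 1.96, 1.16, 1.42, 1.11]]
place 20 [[-1.18, 0.51, 1.78, 1.09, 1.57, 1.13]]
place 30 [[-1.15, 0.66, 1.6, 1.04, 1.72, 1.16]]
place 40 [[-1.12, 0.82, 1.42, 1.0, 1.88, 1.19]]
place 50 [[-1.07, 0.97, 1.23, 0.98, 2.03, 1.22]]
place 60 [[-1.02, 1.12, 1.03, 0.98, 2.19, 1.26]]
```

Run:
```python
from path import *
print('cart px at z0',(ray('top',np.array([[265,490],[415,492],[300,430],[410,430]])/1.5,-.0)*1000).round(0).tolist())
d=np.load('top0.npz')['d'];K,D,E=cam('top')
for u,v in((180,340),(200,335),(185,330),(270,335),(215,300),(270,300),(350,320)):
    q=np.r_[cv2.undistortPoints(np.array([[[u,v]]],float)/1.,K,D)[0,0],1]*d[v,u];print((u,v),(E[:3,:3].T@(q-E[:3,3])*1000).round(0))
T,q=cur()
plan(grasp(12,back=.055,up=.1),q,np.array([1.3,.5,2.2,4.2,1.5,-.3]),3,T)
T=grasp(12,back=.055);print([c.round(2).tolist() for c in ik(T[:3,3],T[:3,:3],P,12)],T[:3,3])
```

```text
cart px at z0 [[146.0, 158.0, 0.0], [152.0, -159.0, 0.0], [275.0, 87.0, 0.0], [281.0, -146.0, 0.0]]
(180, 340) [105. 146.  -1.]
(200, 335) [122.  83.  -3.]
(185, 330) [138. 130.   2.]
(270, 335) [ 131. -139.    5.]
(215, 300) [ 108.  101. -607.]
(270, 300) [ 110. -165. -633.]
(350, 320) [  -3. -585. -732.]
end [ 1.39  0.32  2.49  4.34  1.45 -0.31]
tip [0.27 0.63 0.48] tcp [0.26 0.48 0.37] wc [0.25 0.33 0.26] low 0.38
8 rows of [-3.1, -4.9, 5.4] [-0.065, 0.055, 0.074]
tip [0.36 0.54 0.34] tcp [0.23 0.43 0.26] wc [0.11 0.32 0.18] low 0.22
8 rows of [-5.5, 4.6, -14.0] [-0.074, 0.041, 0.062]
tip [0.36 0.32 0.12] tcp [0.18 0.28 0.12] wc [-0.01  0.24  0.12] low 0.03
7 rows of [12.7, 17.1, -22.0] [-0.075, 0.061, 0.032]
[[1.39, 0.78, 2.29, 4.32, 1.54, -0.07], [-1.33, 2.14, 2.29, 1.58, 1.6, -1.29]] [0.1792798  0.28349285 0.024     ]
```

Run:
```python
from path import *
T,q=cur();print(q.round(2))
for y in(A0,A0+np.pi):
    D=tf([.4338,.2468,.286],down(y));print(D[:3,0].round(2));plan(D,q,np.array([.4,.1,1.6,0,1.5,-1]),3,T)
```

```text
[ 0.5   0.03  2.06  1.72  1.56 -1.03]
[0.38 0.93 0.  ]
end [ 0.41 -0.05  1.9  -0.    1.3   0.8 ]
tip [0.22 0.55 0.24] tcp [0.31 0.41 0.32] wc [0.4  0.26 0.4 ] low 0.24
7 rows of [-9.2, -4.3, -3.1] [0.04, -0.072, 0.07]
tip [0.29 0.42 0.12] tcp [0.36 0.34 0.28] wc [0.42 0.26 0.44] low 0.15
7 rows of [-12.3, 3.1, -5.8] [-0.014, -0.082, 0.068]
tip [0.43 0.25 0.1 ] tcp [0.43 0.25 0.29] wc [0.43 0.25 0.48] low 0.18
7 rows of [-10.9, 12.0, -6.9] [-0.06, -0.058, 0.067]
[-0.38 -0.93 -0.  ]
end [ 0.41 -0.05  1.9  -0.    1.3  -2.34]
tip [0.22 0.55 0.24] tcp [0.31 0.41 0.32] wc [0.4  0.26 0.4 ] low 0.19
7 rows of [-6.3, -7.9, -3.2] [0.071, -0.042, -0.076]
tip [0.29 0.42 0.12] tcp [0.36 0.34 0.28] wc [0.42 0.26 0.44] low 0.14
7 rows of [-3.7, -12.1, -6.0] [0.082, -0.014, -0.078]
tip [0.43 0.25 0.1 ] tcp [0.43 0.25 0.29] wc [0.43 0.25 0.48] low 0.18
7 rows of [2.6, -16.1, -7.0] [0.081, 0.02, -0.078]
```

Request:
apply_moves:
  series:
    - [[-9.2,-4.3,-3.1],[0.04,-0.072,0.07]]
    - [[-9.2,-4.3,-3.1],[0.04,-0.072,0.07]]
    - [[-9.2,-4.3,-3.1],[0.04,-0.072,0.07]]
    - [[-9.2,-4.3,-3.1],[0.04,-0.072,0.07]]
    - [[-9.2,-4.3,-3.1],[0.04,-0.072,0.07]]
    - [[-9.2,-4.3,-3.1],[0.04,-0.072,0.07]]
    - [[-9.2,-4.3,-3.1],[0.04,-0.072,0.07]]

```text
t: 9.67
tool_pos: [0.311, 0.4082, 0.32]
orientation: [-1.009, -1.804, -0.628]
force: [-0.1, -0.0, -0.2]
opening: 0.0466
gripper_force: 0.0
```

Request:
apply_moves:
  series:
    - [[-12.3,3.1,-5.8],[-0.014,-0.082,0.068]]
    - [[-12.3,3.1,-5.8],[-0.014,-0.082,0.068]]
    - [[-12.3,3.1,-5.8],[-0.014,-0.082,0.068]]
    - [[-12.3,3.1,-5.8],[-0.014,-0.082,0.068]]
    - [[-12.3,3.1,-5.8],[-0.014,-0.082,0.068]]
    - [[-12.3,3.1,-5.8],[-0.014,-0.082,0.068]]
    - [[-12.3,3.1,-5.8],[-0.014,-0.082,0.068]]

```text
t: 10.25
tool_pos: [0.3594, 0.3366, 0.2782]
orientation: [-1.749, -1.908, -0.135]
force: [-0.7, 0.4, -0.7]
opening: 0.0466
gripper_force: 0.0
```

Request:
apply_moves:
  series:
    - [[-10.9,12,-6.9],[-0.06,-0.058,0.067]]
    - [[-10.9,12,-6.9],[-0.06,-0.058,0.067]]
    - [[-10.9,12,-6.9],[-0.06,-0.058,0.067]]
    - [[-10.9,12,-6.9],[-0.06,-0.058,0.067]]
    - [[-10.9,12,-6.9],[-0.06,-0.058,0.067]]
    - [[-10.9,12,-6.9],[-0.06,-0.058,0.067]]
    - [[-10.9,12,-6.9],[-0.06,-0.058,0.067]]
    - [[0,0,0],[0,0,0]]
    - [[0,0,0],[0,0,0]]

```text
t: 11.0
tool_pos: [0.4368, 0.2458, 0.2901]
orientation: [2.602, 1.738, 0.009]
force: [-0.3, 1.0, -1.0]
opening: 0.0464
gripper_force: 0.0
```

Run:
```python
from path import *
T,q=cur();print(q.round(2),T.round(3))
go([.4338,.2468,.186+.0237],down(A0))
print('push in tool axes for edge dir 100mm', down(A0).T@np.array([26.7,96.4,0]))
```

```text
[ 0.41 -0.05  1.89 -0.01  1.3   0.81] [[ 0.383  0.924  0.012  0.437]
 [ 0.924 -0.383 -0.008  0.246]
 [-0.002  0.014 -1.     0.29 ]
 [ 0.     0.     0.     1.   ]]
shift [-0.1 -4.3 80.3] turn [ 0.014  0.002 -0.004] | shift in target axes [-0.3 -3.2 80.4]
push in tool axes for edge dir 100mm [ 99.32169631 -11.8764743    0.        ]
```

Request:
apply_moves:
  series:
    - [[0,-4,0],[0.014,0.002,-0.004]]
    - [[0,0,30],[0,0,0]]
    - [[0,0,30],[0,0,0]]
    - [[0,0,15],[0,0,0]]
    - [[0,0,3],[0,0,0]]
    - [[0,0,2],[0,0,0]]
    - [[0,0,0],[0,0,0]]
    - [[10,0,0],[0,0,0]]
    - [[8,0,0],[0,0,0]]
    - [[0,0,0],[0,0,0]]

```text
t: 11.83
tool_pos: [0.4408, 0.2664, 0.212]
orientation: [-2.608, -1.749, -0.005]
force: [0.4, -0.3, 0.2]
opening: 0.0467
gripper_force: 0.0
```

Request:
apply_moves:
  series:
    - [[8,-0.9,0],[0,0,0]]
    - [[8,-0.9,0],[0,0,0]]
    - [[8,-0.9,0],[0,0,0]]
    - [[8,-0.9,0],[0,0,0]]
    - [[8,-0.9,0],[0,0,0]]
    - [[8,-0.9,0],[0,0,0]]
    - [[0,0,0],[0,0,0]]

```text
t: 12.42
tool_pos: [0.4532, 0.3126, 0.2106]
orientation: [-2.607, -1.749, -0.001]
force: [0.5, 0.6, -0.5]
opening: 0.0467
gripper_force: 0.0
```

Run:
```python
from path import *
T,q=cur();print(T.round(4))
p,d=robot.read_camera('scene');cv2.imwrite('pics/s2.png',cv2.resize(p[200:320,120:300],None,fx=4,fy=4,interpolation=cv2.INTER_CUBIC))
```

```text
[[ 3.792e-01  9.253e-01 -2.000e-04  4.532e-01]
 [ 9.253e-01 -3.792e-01  1.800e-03  3.126e-01]
 [ 1.600e-03 -9.000e-04 -1.000e+00  2.106e-01]
 [ 0.000e+00  0.000e+00  0.000e+00  1.000e+00]]
```

View pics/s2.png

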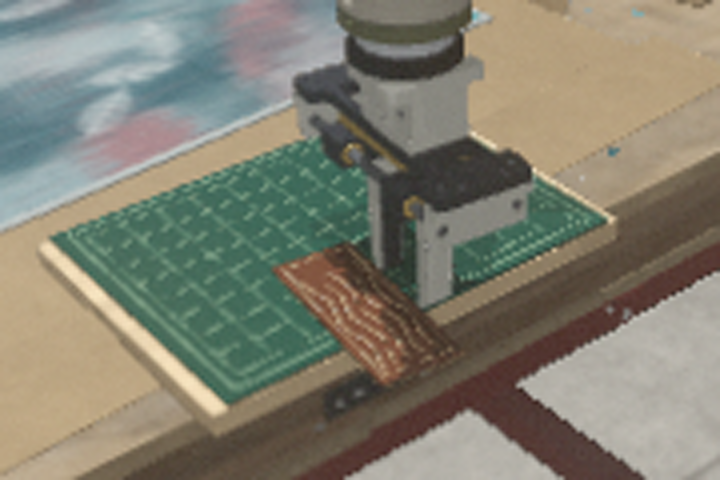

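The two fingers are moving the plate sideways with its overhang kept (near end about (420,365) in the crop). I continue about 54 mm to the left.

Request:
apply_moves:
  series:
    - [[6,-0.7,0.8],[0,0,0]]
    - [[6,-0.7,0],[0,0,0]]
    - [[6,-0.7,0],[0,0,0]]
    - [[6,-0.7,0],[0,0,0]]
    - [[6,-0.7,0],[0,0,0]]
    - [[6,-0.7,0],[0,0,0]]
    - [[6,-0.7,0],[0,0,0]]
    - [[6,-0.7,0],[0,0,0]]
    - [[6,-0.7,0],[0,0,0]]
    - [[0,0,0],[0,0,0]]

```text
t: 13.3
tool_pos: [0.4679, 0.3646, 0.2099]
orientation: [-2.608, -1.749, -0.001]
force: [0.6, 0.6, -0.7]
opening: 0.0464
gripper_force: 0.0
```

Request:
apply_moves:
  series:
    - [[-8,0,0],[0,0,0]]
    - [[-20,0,0],[0,0,0]]
    - [[-20,0,-15],[0,0,0]]
    - [[-20,0,-30],[0,0,0]]
    - [[-20,0,-30],[0,0,0]]
    - [[0,0,-35],[0,0,0]]
    - [[0,0,-30],[0,0,0]]
    - [[0,0,0],[0,0,0]]
    - [[0,0,0],[0,0,0]]

```text
t: 14.05
tool_pos: [0.4347, 0.2816, 0.3523]
orientation: [-2.609, -1.748, -0.008]
force: [-0.2, -0.1, -1.0]
opening: 0.0467
gripper_force: 0.0
```

Run:
```python
from path import *
T,q=cur();print(T.round(4),q.round(3))
p,d=robot.read_camera('top');np.savez('t3',p=p);cv2.imwrite('pics/t3.png',cv2.resize(p[150:270,70:250],None,fx=4,fy=4,interpolation=cv2.INTER_CUBIC))
p,d=robot.read_camera('scene');np.savez('s3',p=p)
```

```text
[[ 0.3803  0.9249  0.0039  0.4347]
 [ 0.9249 -0.3803  0.0033  0.2816]
 [ 0.0045  0.0024 -1.      0.3523]
 [ 0.      0.      0.      1.    ]] [ 4.750e-01 -6.400e-02  1.784e+00  1.000e-03  1.417e+00  8.650e-01]
```

View pics/t3.png

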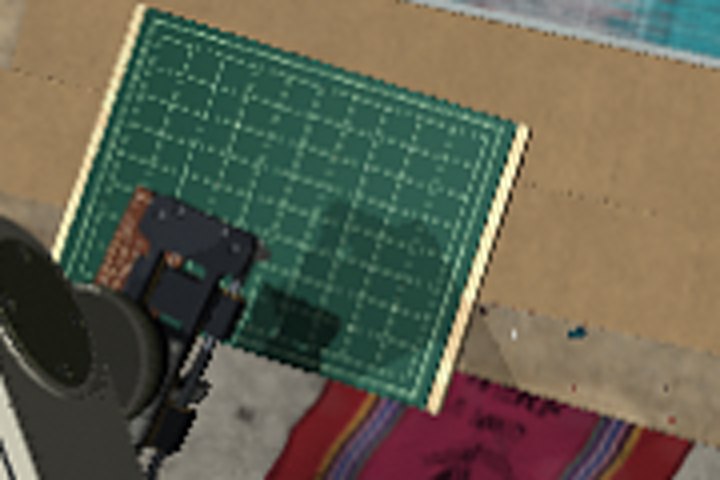

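The plate's upper end shows at (140,190)–(100,290) in the crop; the arm hides the rest. I measure it in the scene view instead.

Run:
```python
from path import *
p=np.load('s3.npz')['p'];r,b=plate(p,.026,(150,250,260,310),'scene');print(r,b.round(0).tolist())
h=cv2.cvtColor(p,cv2.COLOR_BGR2HSV)
q=p[235:315,140:250].copy();px=pix('scene',np.c_[b/1000,np.full(4,.026)])-[140,235]
q=cv2.resize(q,None,fx=6,fy=6,interpolation=cv2.INTER_CUBIC);cv2.polylines(q,[np.int32(px*6)],True,(0,255,255),1);cv2.imwrite('pics/s3.png',q)
```

```text
((469.32635498046875, 412.1061706542969), (77.6784896850586, 165.53741455078125), 70.86046600341797) [[378.0, 403.0], [535.0, 348.0], [560.0, 422.0], [404.0, 476.0]]
```

View pics/s3.png

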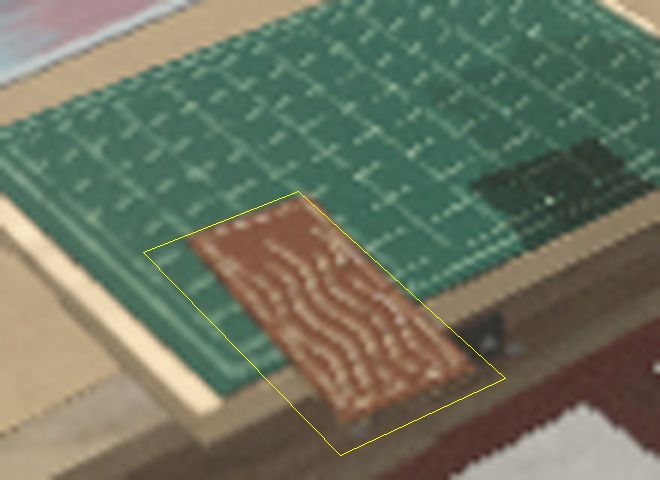

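The crop shows the plate lying flat over the edge. Its corners are at (188,237), (316,194), (474,368) and (341,415), so I read those directly; the mask had caught the wood around it.

Run:
```python
from path import *
P4=ray('scene',np.array([[188,237],[316,194],[474,368],[341,415]])/6+[140,235],.026)*1000;print(P4.round(1).tolist())
FL,FR,NR,NL=P4
print('len',np.linalg.norm(FL-NL),np.linalg.norm(FR-NR),'w',np.linalg.norm(FL-FR),np.linalg.norm(NL-NR))
ax=(FL+FR-NL-NR)/2;print('yaw',np.degrees(np.arctan2(ax[1],ax[0])),'centre',P4.mean(0),'near end',(NL+NR)/2)
e=(NL+NR)/2-[428,312,26];print('overhang',e[:2]@[.960,-.279])
```

```text
[[552.4, 402.3, 26.0], [527.2, 345.4, 26.0], [393.0, 404.4, 26.0], [419.2, 457.3, 26.0]]
len 144.05886684626836 146.5566035607631 w 62.192431642412124 58.978748994662446
yaw -23.110510291143292 centre [472.96228027 402.33713833  26.        ] near end [406.14323779 430.85236356  26.        ]
overhang -54.14230115820898
```

```bash
sed -i 's/^A0=.*/A0=np.radians(-22.6);EN=np.array([.4043,.4311,.024]);PU=np.array([np.cos(A0),np.sin(A0),0])/' h.py
python3 - <<'E'
from path import *
for psi in(5,10,15):
    for nm,T in(('hi',grasp(psi,back=.055,up=.1)),('pre',grasp(psi,back=.055)),('gr',grasp(psi)),('grup',grasp(psi,up=.12)),('pl28',place(psi,28))):
        print(psi,nm,[(c.round(2).tolist(),fk(c,P)[2].round(2)) for c in ik(T[:3,3],T[:3,:3],P,10)])
T,q=cur();plan(grasp(10,back=.055,up=.1),q,np.array([1.3,.5,2.2,4.2,1.5,-.3]),5,T)
E
```

```text
5 hi []
5 pre [([1.42, 0.82, 2.0, 4.48, 1.5, -0.31], array([0.01, 0.39, 0.02]))]
5 gr [([1.28, 0.83, 1.98, 4.36, 1.45, -0.31], array([0.06, 0.39, 0.02]))]
5 grup [([1.28, 0.45, 2.15, 4.39, 1.38, -0.51], array([0.06, 0.39, 0.14]))]
5 pl28 [([-1.2, 0.28, 2.04, 1.2, 1.34, 1.1], array([ 0.22, -0.42,  0.25]))]
10 hi [([1.39, 0.46, 2.23, 4.39, 1.42, -0.43], array([0.01, 0.35, 0.12]))]
10 pre [([1.39, 0.8, 2.08, 4.37, 1.48, -0.25], array([0.01, 0.35, 0.02]))]
10 gr [([1.25, 0.81, 2.05, 4.23, 1.44, -0.25], array([0.07, 0.36, 0.02]))]
10 grup [([1.25, 0.41, 2.22, 4.27, 1.33, -0.46], array([0.07, 0.36, 0.14]))]
10 pl28 [([-1.2, 0.36, 1.95, 1.16, 1.42, 1.11], array([ 0.23, -0.44,  0.25]))]
15 hi [([1.34, 0.41, 2.32, 4.26, 1.38, -0.37], array([0.02, 0.32, 0.12]))]
15 pre [([1.34, 0.79, 2.15, 4.23, 1.48, -0.18], array([0.02, 0.32, 0.02]))]
15 gr [([1.2, 0.79, 2.11, 4.09, 1.43, -0.2], array([0.07, 0.33, 0.02]))]
15 grup [([1.2, 0.37, 2.29, 4.14, 1.29, -0.4], array([0.07, 0.33, 0.14]))]
15 pl28 [([-1.19, 0.44, 1.86, 1.12, 1.5, 1.12], array([ 0.24, -0.47,  0.24]))]
end [ 1.39  0.46  2.23  4.39  1.42 -0.43]
tip [0.18 0.57 0.2 ] tcp [0.28 0.46 0.32] wc [0.38 0.36 0.44] low 0.18
8 rows of [14.3, -23.2, 15.4] [0.094, 0.055, -0.024]
tip [0.08 0.71 0.37] tcp [0.18 0.56 0.36] wc [0.29 0.4  0.35] low 0.27
7 rows of [6.9, -11.1, 16.1] [0.077, 0.082, 0.003]
tip [0.18 0.74 0.46] tcp [0.19 0.58 0.36] wc [0.2  0.42 0.26] low 0.33
7 rows of [1.1, 1.3, 2.6] [0.023, 0.099, 0.016]
tip [0.34 0.65 0.35] tcp [0.22 0.53 0.27] wc [0.1  0.4  0.18] low 0.22
7 rows of [5.7, 9.3, -12.6] [-0.031, 0.1, 0.001]
tip [0.38 0.42 0.12] tcp [0.2  0.39 0.12] wc [0.01 0.35 0.12] low 0.03
7 rows of [17.8, 15.7, -17.3] [-0.058, 0.09, -0.03]
```

Request:
apply_moves:
  series:
    - [[14.3,-23.2,15.4],[0.094,0.055,-0.024]]
    - [[14.3,-23.2,15.4],[0.094,0.055,-0.024]]
    - [[14.3,-23.2,15.4],[0.094,0.055,-0.024]]
    - [[14.3,-23.2,15.4],[0.094,0.055,-0.024]]
    - [[14.3,-23.2,15.4],[0.094,0.055,-0.024]]
    - [[14.3,-23.2,15.4],[0.094,0.055,-0.024]]
    - [[14.3,-23.2,15.4],[0.094,0.055,-0.024]]
    - [[14.3,-23.2,15.4],[0.094,0.055,-0.024]]

```text
t: 14.82
tool_pos: [0.2751, 0.4636, 0.3148]
orientation: [-1.745, -1.446, 0.07]
force: [0.2, 0.3, 0.0]
opening: 0.0465
gripper_force: 0.0
```

Request:
apply_moves:
  series:
    - [[6.9,-11.1,16.1],[0.077,0.082,0.003]]
    - [[6.9,-11.1,16.1],[0.077,0.082,0.003]]
    - [[6.9,-11.1,16.1],[0.077,0.082,0.003]]
    - [[6.9,-11.1,16.1],[0.077,0.082,0.003]]
    - [[6.9,-11.1,16.1],[0.077,0.082,0.003]]
    - [[6.9,-11.1,16.1],[0.077,0.082,0.003]]
    - [[6.9,-11.1,16.1],[0.077,0.082,0.003]]

```text
t: 15.4
tool_pos: [0.1833, 0.561, 0.3584]
orientation: [-1.203, -0.88, -0.03]
force: [-1.0, 0.2, -1.3]
opening: 0.0463
gripper_force: 0.0
```

Request:
apply_moves:
  series:
    - [[1.1,1.3,2.6],[0.023,0.099,0.016]]
    - [[1.1,1.3,2.6],[0.023,0.099,0.016]]
    - [[1.1,1.3,2.6],[0.023,0.099,0.016]]
    - [[1.1,1.3,2.6],[0.023,0.099,0.016]]
    - [[1.1,1.3,2.6],[0.023,0.099,0.016]]
    - [[1.1,1.3,2.6],[0.023,0.099,0.016]]
    - [[1.1,1.3,2.6],[0.023,0.099,0.016]]
    - [[0,0,0],[0,0,0]]

```text
t: 16.07
tool_pos: [0.1866, 0.582, 0.3594]
orientation: [-0.99, -0.202, -0.265]
force: [-1.7, 0.5, 0.3]
opening: 0.0462
gripper_force: 0.0
```

Run:
```python
from path import *
T,q=cur();print(q.round(2));plan(grasp(12,back=.055,up=.1),q,np.array([1.3,.5,2.2,4.2,1.5,-.3]),2,T)
```

```text
[1.02 0.26 2.05 2.64 1.41 0.09]
end [ 1.37  0.44  2.27  4.34  1.4  -0.4 ]
tip [0.33 0.65 0.34] tcp [0.22 0.52 0.26] wc [0.1  0.4  0.18] low 0.22
7 rows of [5.6, 9.3, -13.2] [-0.031, 0.097, 0.001]
tip [0.38 0.42 0.12] tcp [0.2  0.38 0.12] wc [0.02 0.34 0.12] low 0.03
7 rows of [18.0, 15.2, -17.4] [-0.057, 0.088, -0.028]
```

Request:
apply_moves:
  series:
    - [[5.6,9.3,-13.2],[-0.031,0.097,0.001]]
    - [[5.6,9.3,-13.2],[-0.031,0.097,0.001]]
    - [[5.6,9.3,-13.2],[-0.031,0.097,0.001]]
    - [[5.6,9.3,-13.2],[-0.031,0.097,0.001]]
    - [[5.6,9.3,-13.2],[-0.031,0.097,0.001]]
    - [[5.6,9.3,-13.2],[-0.031,0.097,0.001]]
    - [[5.6,9.3,-13.2],[-0.031,0.097,0.001]]

```text
t: 16.65
tool_pos: [0.2195, 0.5227, 0.2645]
orientation: [-1.059, 0.452, -0.61]
force: [0.4, 0.7, -0.2]
opening: 0.0467
gripper_force: 0.0
```

Request:
apply_moves:
  series:
    - [[18,15.2,-17.4],[-0.057,0.088,-0.028]]
    - [[18,15.2,-17.4],[-0.057,0.088,-0.028]]
    - [[18,15.2,-17.4],[-0.057,0.088,-0.028]]
    - [[18,15.2,-17.4],[-0.057,0.088,-0.028]]
    - [[18,15.2,-17.4],[-0.057,0.088,-0.028]]
    - [[18,15.2,-17.4],[-0.057,0.088,-0.028]]
    - [[18,15.2,-17.4],[-0.057,0.088,-0.028]]
    - [[0,0,0],[0,0,0]]
    - [[0,0,0],[0,0,0]]

```text
t: 17.4
tool_pos: [0.206, 0.3797, 0.1259]
orientation: [-1.295, 1.041, -1.053]
force: [-0.6, 0.5, -0.6]
opening: 0.0465
gripper_force: 0.0
```

Run:
```python
from path import *
T,q=cur();print(q.round(2),T.round(3));H=grasp(12,back=.055);seg(T,H);seg(H,grasp(12),4)
```

```text
[ 1.36  0.44  2.26  4.32  1.41 -0.4 ] [[ 0.215  0.011  0.977  0.206]
 [-0.977  0.002  0.215  0.38 ]
 [ 0.    -1.     0.011  0.126]
 [ 0.     0.     0.     1.   ]]
3 rows of [0.2, 34.0, -1.4] [-0.004, 0.002, 0.0]
4 rows of [-0.0, 0.0, 13.7] [0.0, 0.0, 0.0]
```

Request:
apply_moves:
  series:
    - [[0,34,-1.4],[-0.004,0.002,0]]
    - [[0,34,-1.4],[-0.004,0.002,0]]
    - [[0,34,-1.4],[-0.003,0.002,0]]
    - [[0,0,0],[0,0,0]]
    - [[0,0,14],[0,0,0]]
    - [[0,0,14],[0,0,0]]
    - [[0,0,14],[0,0,0]]
    - [[0,0,13],[0,0,0]]
    - [[0,0,0],[0,0,0]]
    - [[0,0,0],[0,0,0]]

```text
t: 18.23
tool_pos: [0.2579, 0.3921, 0.027]
orientation: [-1.293, 1.057, -1.053]
force: [-0.3, 0.4, 0.2]
opening: 0.0466
gripper_force: 0.0
```

Run:
```python
from path import *
T,q=cur();print(q.round(2),T.round(4),robot.read_state()['force']);seg(T,grasp(12))
p,d=robot.read_camera('scene')
m=np.load('s3.npz')['p'];print('plate region change',np.abs(p[265:295,175:210].astype(int)-m[265:295,175:210]).mean())
```

```text
[ 1.23  0.8   2.07  4.18  1.43 -0.23] [[ 0.2048  0.0022  0.9788  0.2579]
 [-0.9788  0.0061  0.2048  0.3921]
 [-0.0056 -1.      0.0034  0.027 ]
 [ 0.      0.      0.      1.    ]] [-0.26689387  0.42967305  0.15360865]
1 rows of [1.9, 3.0, -1.7] [-0.003, -0.003, -0.006]
plate region change 10.823492063492063
```

Request:
apply_moves:
  series:
    - [[2,2.8,-1.7],[-0.003,-0.003,-0.006]]
    - [[0,0,0],[0,0,0]]
    - [[0,0,0],[0,0,0]]

```text
t: 18.53
tool_pos: [0.255, 0.3884, 0.0219]
orientation: [-1.306, 1.052, -1.055]
force: [0.6, -0.4, 0.2]
opening: 0.0465
gripper_force: 0.0
```

Request:
apply_moves:
  series:
    - [[0,0,0],[0,0,0]]
    - [[0,0,0],[0,0,0]]
    - [[0,0,0],[0,0,0]]
    - [[0,0,0],[0,0,0]]
    - [[0,0,0],[0,0,0]]
    - [[0,0,0],[0,0,0]]
    - [[0,0,0],[0,0,0]]
    - [[0,0,0],[0,0,0]]
  claw: 0
  newtons: 25

```text
t: 19.2
tool_pos: [0.2558, 0.389, 0.0233]
orientation: [-1.3, 1.052, -1.057]
force: [-5.1, -3.2, 8.8]
opening: 0.0037
gripper_force: 25.0
```

Run:
```python
from path import *
T,q=cur();print(q.round(2),T.round(4),robot.read_state()['force'])
G=T.copy();np.save('G',G)
U=T.copy();U[2,3]+=.12;plan(U,q,q,1,T)
q1=ik(U[:3,3],U[:3,:3],P,25);q1=min(q1,key=lambda c:abs(c-q).sum())
print('--- to place-high');plan(place(12,28,up=.12,dx=-.02,dy=.004),q1,np.array([-1.2,.3,2,1.2,1.4,1.1]),8,U)
```

```text
[ 1.23  0.81  2.07  4.18  1.44 -0.23] [[ 0.2066  0.003   0.9784  0.2558]
 [-0.9784 -0.0017  0.2066  0.389 ]
 [ 0.0023 -1.      0.0026  0.0233]
 [ 0.      0.      0.      1.    ]] [-5.09206411 -3.20887236  8.83176602]
end [ 1.23  0.39  2.25  4.22  1.32 -0.44]
tip [0.44 0.43 0.14] tcp [0.26 0.39 0.14] wc [0.07 0.35 0.14] low 0.05
4 rows of [0.1, -30.0, 0.1] [0.0, -0.0, 0.0]
--- to place-high
end [-1.23  0.12  1.95  1.11  1.57  1.31]
tip [0.54 0.42 0.25] tcp [0.37 0.38 0.21] wc [0.19 0.33 0.16] low 0.13
4 rows of [8.8, -14.0, 27.7] [0.055, -0.01, 0.037]
tip [0.63 0.37 0.34] tcp [0.46 0.32 0.27] wc [0.3  0.27 0.19] low 0.22
4 rows of [16.9, -11.1, 23.5] [0.047, -0.022, 0.018]
tip [0.68 0.31 0.41] tcp [0.53 0.24 0.31] wc [0.39 0.18 0.21] low 0.28
4 rows of [23.5, -10.2, 14.4] [0.027, -0.032, 0.003]
tip [0.71 0.23 0.44] tcp [0.58 0.14 0.34] wc [0.44 0.05 0.24] low 0.31
4 rows of [26.7, -10.3, 1.9] [-0.001, -0.034, -0.005]
tip [0.72 0.13 0.43] tcp [0.59 0.02 0.35] wc [ 0.45 -0.09  0.27] low 0.31
4 rows of [25.5, -9.7, -12.2] [-0.031, -0.026, -0.005]
tip [0.7  0.01 0.38] tcp [ 0.56 -0.11  0.34] wc [ 0.42 -0.23  0.3 ] low 0.27
4 rows of [20.5, -6.1, -25.4] [-0.056, -0.008, 0.006]
tip [ 0.63 -0.12  0.3 ] tcp [ 0.49 -0.24  0.32] wc [ 0.34 -0.36  0.33] low 0.21
4 rows of [13.8, 1.7, -35.4] [-0.072, 0.015, 0.027]
tip [ 0.51 -0.26  0.22] tcp [ 0.37 -0.36  0.29] wc [ 0.22 -0.45  0.36] low 0.16
5 rows of [6.6, 11.0, -32.0] [-0.06, 0.029, 0.043]
```

Request:
apply_moves:
  series:
    - [[0,-10,0],[0,0,0]]
    - [[0,-20,0],[0,0,0]]
    - [[0,-30,0],[0,0,0]]
    - [[0,-30,0],[0,0,0]]
    - [[0,-30,0],[0,0,0]]
    - [[0,0,0],[0,0,0]]
    - [[0,0,0],[0,0,0]]
    - [[0,0,0],[0,0,0]]

```text
t: 19.87
tool_pos: [0.2558, 0.3888, 0.1416]
orientation: [-1.305, 1.054, -1.055]
force: [-0.1, 0.3, -2.4]
opening: 0.0038
gripper_force: 25.0
```

Request:
apply_moves:
  series:
    - [[8.8,-14,27.7],[0.055,-0.01,0.037]]
    - [[8.8,-14,27.7],[0.055,-0.01,0.037]]
    - [[8.8,-14,27.7],[0.055,-0.01,0.037]]
    - [[8.8,-14,27.7],[0.055,-0.01,0.037]]
    - [[16.9,-11.1,23.5],[0.047,-0.022,0.018]]
    - [[16.9,-11.1,23.5],[0.047,-0.022,0.018]]
    - [[16.9,-11.1,23.5],[0.047,-0.022,0.018]]
    - [[16.9,-11.1,23.5],[0.047,-0.022,0.018]]

```text
t: 20.53
tool_pos: [0.4647, 0.3228, 0.2606]
orientation: [-0.895, 0.811, -0.955]
force: [0.5, 0.1, -0.6]
opening: 0.0041
gripper_force: 25.0
```

Request:
apply_moves:
  series:
    - [[23.5,-10.2,14.4],[0.027,-0.032,0.003]]
    - [[23.5,-10.2,14.4],[0.027,-0.032,0.003]]
    - [[23.5,-10.2,14.4],[0.027,-0.032,0.003]]
    - [[23.5,-10.2,14.4],[0.027,-0.032,0.003]]
    - [[26.7,-10.3,1.9],[-0.001,-0.034,-0.005]]
    - [[26.7,-10.3,1.9],[-0.001,-0.034,-0.005]]
    - [[26.7,-10.3,1.9],[-0.001,-0.034,-0.005]]
    - [[26.7,-10.3,1.9],[-0.001,-0.034,-0.005]]

```text
t: 21.2
tool_pos: [0.5782, 0.1392, 0.3351]
orientation: [-0.913, 0.529, -0.862]
force: [0.5, 0.0, -0.8]
opening: 0.0041
gripper_force: 25.0
```

Request:
apply_moves:
  series:
    - [[25.5,-9.7,-12.2],[-0.031,-0.026,-0.005]]
    - [[25.5,-9.7,-12.2],[-0.031,-0.026,-0.005]]
    - [[25.5,-9.7,-12.2],[-0.031,-0.026,-0.005]]
    - [[25.5,-9.7,-12.2],[-0.031,-0.026,-0.005]]
    - [[20.5,-6.1,-25.4],[-0.056,-0.008,0.006]]
    - [[20.5,-6.1,-25.4],[-0.056,-0.008,0.006]]
    - [[20.5,-6.1,-25.4],[-0.056,-0.008,0.006]]
    - [[20.5,-6.1,-25.4],[-0.056,-0.008,0.006]]
    - [[0,0,0],[0,0,0]]

```text
t: 21.95
tool_pos: [0.5608, -0.113, 0.335]
orientation: [-1.279, 0.576, -0.725]
force: [-0.8, -0.9, -0.3]
opening: 0.0039
gripper_force: 25.0
```

Run:
```python
from path import *
T,q=cur();print(q.round(2),T.round(3))
H=place(12,28,up=.12,dx=-.02,dy=.004);print(H.round(3));plan(H,q,np.array([-1.2,.3,2,1.2,1.4,1.1]),2,T)
```

```text
[-0.62  0.2   2.02  1.88  1.51  0.88] [[ 0.653  0.161  0.74   0.561]
 [-0.757  0.126  0.641 -0.113]
 [ 0.01  -0.979  0.204  0.335]
 [ 0.     0.     0.     1.   ]]
[[ 0.434 -0.468  0.77   0.365]
 [-0.861  0.038  0.508 -0.356]
 [-0.267 -0.883 -0.386  0.289]
 [ 0.     0.     0.     1.   ]]
end [-1.23  0.12  1.95  1.11  1.57  1.31]
tip [ 0.63 -0.13  0.3 ] tcp [ 0.49 -0.24  0.31] wc [ 0.34 -0.36  0.33] low 0.21
4 rows of [13.1, 1.5, -35.2] [-0.071, 0.015, 0.027]
tip [ 0.51 -0.26  0.22] tcp [ 0.37 -0.36  0.29] wc [ 0.22 -0.45  0.36] low 0.16
5 rows of [6.1, 10.8, -31.6] [-0.059, 0.028, 0.042]
```

Request:
apply_moves:
  series:
    - [[13.1,1.5,-35.2],[-0.071,0.015,0.027]]
    - [[13.1,1.5,-35.2],[-0.071,0.015,0.027]]
    - [[13.1,1.5,-35.2],[-0.071,0.015,0.027]]
    - [[13.1,1.5,-35.2],[-0.071,0.015,0.027]]

```text
t: 22.28
tool_pos: [0.4873, -0.2375, 0.3114]
orientation: [-1.477, 0.811, -0.6]
force: [0.8, 0.3, -0.5]
opening: 0.0034
gripper_force: 25.0
```

Request:
apply_moves:
  series:
    - [[6.1,10.8,-31.6],[-0.059,0.028,0.042]]
    - [[6.1,10.8,-31.6],[-0.059,0.028,0.042]]
    - [[6.1,10.8,-31.6],[-0.059,0.028,0.042]]
    - [[6.1,10.8,-31.6],[-0.059,0.028,0.042]]
    - [[6.1,10.8,-31.6],[-0.059,0.028,0.042]]
    - [[0,0,0],[0,0,0]]
    - [[0,0,0],[0,0,0]]

```text
t: 22.87
tool_pos: [0.3663, -0.3526, 0.2877]
orientation: [-1.598, 1.184, -0.449]
force: [1.1, 0.5, -0.7]
opening: 0.004
gripper_force: 25.0
```

Run:
```python
from path import *
T,q=cur();H=place(12,28,up=.12,dx=-.02,dy=.004);print(q.round(2));seg(T,H)
p,d=robot.read_camera('top');np.savez('t4',p=p,d=d);cv2.imwrite('pics/t4.png',cv2.resize(p[130:260,250:390],None,fx=4.2,fy=4.2,interpolation=cv2.INTER_CUBIC))
# predicted top-face corners from the actual tool pose
G=np.linalg.inv(tf(EN+.075*PU,rz(A0)))@np.load('G.npy');M=T@np.linalg.inv(G)
C=[(M@np.r_[x,y,.002,1])[:3] for x,y in((-.075,-.03),(-.075,.03),(.075,.03),(.075,-.03))];print('pred corners',np.round(C,3).tolist(),pix('top',C).round(1).tolist())
h=cv2.cvtColor(p,cv2.COLOR_BGR2HSV);print('mid hsv',h[tuple(pix('top',[M[:3,3]])[0][::-1].astype(int))],M[:3,3])
```

```text
[-1.22  0.12  1.96  1.12  1.58  1.31]
1 rows of [2.2, -0.5, -3.2] [-0.004, 0.007, 0.002]
pred corners [[0.479, -0.295, 0.234], [0.483, -0.235, 0.234], [0.615, -0.244, 0.164], [0.611, -0.304, 0.163]] [[337.2, 225.6], [314.0, 223.3], [313.8, 176.0], [335.2, 178.1]]
mid hsv [  9 163  64] [ 0.5462661  -0.26921716  0.1968883 ]
```

View pics/t4.png

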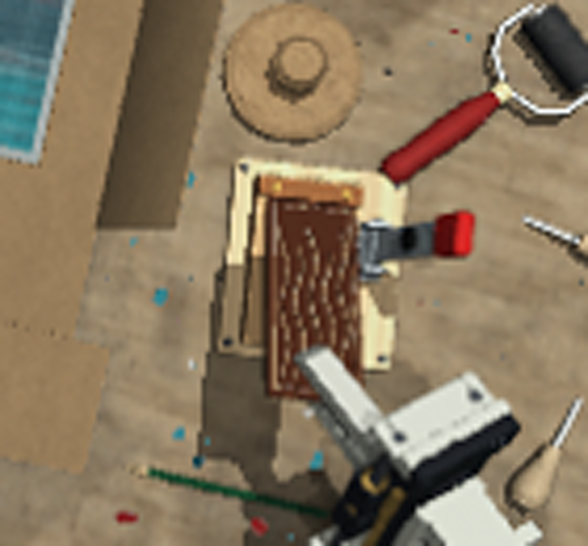

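The held plate is over the bed: its corners in the crop are (268,198), (358,205), (362,400) and (268,393), which agrees with the prediction within about 3 mm. The bar stands at the right, and the pencil lies under the gripper. Now I lower it.

Run:
```python
from path import *
T,q=cur();H=place(12,28,up=.003,dx=-.006,dy=.006);print([c.round(2).tolist() for c in ik(H[:3,3],H[:3,:3],P,10)]);seg(T,H)
H0=place(12,28,up=.02,dx=-.006,dy=.006);seg(T,H0);print((H0[:3,:3].T@[0,0,-17]).round(1))
for k in(-1,1):
  for sy in(-1,1):print('body low',(H@np.r_[k*.037,sy*.094,.102,1])[:3].round(3))
```

```text
[[-1.2, 0.37, 1.93, 1.14, 1.46, 1.11]]
4 rows of [9.8, 24.2, 13.0] [-0.001, 0.002, 0.001]
3 rows of [11.6, 27.2, 15.1] [-0.001, 0.003, 0.001]
[ 4.5 15.   6.6]
body low [ 0.486 -0.275  0.225]
body low [ 0.398 -0.268  0.059]
body low [ 0.518 -0.339  0.205]
body low [ 0.43  -0.332  0.039]
```

Request:
apply_moves:
  series:
    - [[11.6,27.2,15.1],[-0.001,0.003,0.001]]
    - [[11.6,27.2,15.1],[-0.001,0.003,0.001]]
    - [[11.6,27.2,15.1],[-0.001,0.002,0.001]]
    - [[2.2,7.5,3.3],[0,0,0]]
    - [[2.2,7.5,3.3],[0,0,0]]
    - [[0,0,0],[0,0,0]]
    - [[0,0,0],[0,0,0]]

```text
t: 23.5
tool_pos: [0.3798, -0.3555, 0.1742]
orientation: [-1.602, 1.19, -0.454]
force: [-1.1, 0.8, -1.0]
opening: 0.0039
gripper_force: 25.0
```

Run:
```python
from path import *
T,q=cur();s=robot.read_state();print(s['force']);H=place(12,28,up=.0,dx=-.006,dy=.006);seg(T,H)
```

```text
[-1.09340623  0.75356168 -1.03627324]
1 rows of [1.0, 5.1, 1.7] [-0.0, 0.001, 0.003]
```

Request:
apply_moves:
  series:
    - [[0.5,2.5,0.8],[0,0,0]]
    - [[0.5,2.5,0.8],[0,0,0.003]]
    - [[0,0,0],[0,0,0]]
    - [[0,0,0],[0,0,0]]

```text
t: 23.83
tool_pos: [0.3788, -0.356, 0.1692]
orientation: [-1.6, 1.193, -0.454]
force: [0.4, -0.0, -0.5]
opening: 0.0035
gripper_force: 25.0
```

Request:
apply_moves:
  series:
    - [[0,0,0],[0,0,0]]
    - [[0,0,0],[0,0,0]]
    - [[0,0,0],[0,0,0]]
    - [[0,0,0],[0,0,0]]
    - [[0,0,0],[0,0,0]]
    - [[0,0,0],[0,0,0]]
    - [[0,0,0],[0,0,0]]
    - [[0,0,0],[0,0,0]]
  claw: 0.97

```text
t: 24.5
tool_pos: [0.3787, -0.3554, 0.1681]
orientation: [-1.6, 1.193, -0.452]
force: [0.5, 0.1, -0.5]
opening: 0.0525
gripper_force: 0.2
```

```bash
cat >> h.py <<'E'
def pose_bed(roi=(285,150,350,250)):
    """plate on the bed: brown mask on z .044"""
    p,d=robot.read_camera('top');np.savez('last',p=p,d=d)
    h=cv2.cvtColor(p,cv2.COLOR_BGR2HSV);m=((h[...,0]<15)&(h[...,1]>95)&(h[...,2]<150)).astype(np.uint8)*255
    k=np.zeros_like(m);k[roi[1]:roi[3],roi[0]:roi[2]]=255
    return p,d,m&k
def pts(d,m):
    K,D,E=cam('top');v,u=np.nonzero(m);q=np.c_[cv2.undistortPoints(np.c_[u,v].astype(float).reshape(-1,1,2),K,D).reshape(-1,2),np.ones(len(u))]*d[v,u][:,None]
    return (q-E[:3,3])@E[:3,:3]
def bedxy(P):
    return np.c_[(P-SEAT)@BU,(P-SEAT)@BV,P[:,2]-SEAT[2]]*1000
E
python3 - <<'E'
from path import *
s=robot.read_state();print(s['force'],s['tool_pos'])
p,d,m=pose_bed();X=bedxy(pts(d,m));print(len(X));
for lo in range(-90,90,20):
    k=X[(X[:,0]>=lo)&(X[:,0]<lo+20)]
    if len(k)>3:print(lo,len(k),'z',np.median(k[:,2]).round(1),'y',np.percentile(k[:,1],[3,97]).round(1))
E
```

```text
[ 0.48239564  0.07433893 -0.4506457 ] [ 0.37867379 -0.35536034  0.16811736]
809
-90 27 z 47.5 y [-16.7  37.8]
-70 109 z 44.3 y [-12.6  37.9]
-50 73 z 36.8 y [ 2.2 38.6]
-30 73 z 29.7 y [-21.2  36.9]
-10 118 z 23.5 y [-28.   37.7]
10 113 z 17.2 y [-25.9  37.2]
30 108 z 11.1 y [-26.5  36.6]
50 113 z 4.2 y [-28.5  37.1]
70 19 z 5.1 y [-31.5  32. ]
```

Request:
apply_moves:
  series:
    - [[0,0,0],[0,0,0]]
    - [[0,0,0],[0,0,0]]
    - [[0,0,0],[0,0,0]]
    - [[0,0,0],[0,0,0]]
    - [[0,0,0],[0,0,0]]
    - [[0,0,0],[0,0,0]]
    - [[0,0,0],[0,0,0]]
    - [[0,0,0],[0,0,0]]

```text
t: 25.22
tool_pos: [0.3787, -0.3554, 0.1682]
orientation: [-1.6, 1.193, -0.452]
force: [-0.1, -0.4, 0.2]
opening: 0.0902
gripper_force: 0.2
```

Run:
```python
from path import *
T,q=cur();print((T@[0,0,.167,1]).round(3))
p,d,m=pose_bed();X=bedxy(pts(d,m));print(len(X));
for lo in range(-90,90,20):
    k=X[(X[:,0]>=lo)&(X[:,0]<lo+20)]
    if len(k)>3:print(lo,len(k),'z',np.median(k[:,2]).round(1),'y',np.percentile(k[:,1],[3,97]).round(1))
```

```text
[ 0.507 -0.271  0.104  1.   ]
805
-90 52 z 28.4 y [-18.6  37.1]
-70 118 z 25.8 y [-18.9  38.1]
-50 94 z 21.8 y [-13.5  36.9]
-30 56 z 18.0 y [ 1.1 38.4]
-10 89 z 14.0 y [-28.4  36.4]
10 106 z 10.4 y [-26.3  37.7]
30 106 z 6.9 y [-26.8  36.2]
50 108 z 3.3 y [-28.7  36.8]
70 18 z 5.3 y [-31.5  32.2]
```

Request:
apply_moves:
  series:
    - [[1.6,5.3,2.3],[0,0,0]]
    - [[1.6,5.3,2.3],[0,0,0]]
    - [[1.6,5.3,2.3],[0,0,0]]
    - [[0.8,2.6,1.2],[0,0,0]]
    - [[0,0,0],[0,0,0]]
    - [[0,0,0],[0,0,0]]

```text
t: 25.77
tool_pos: [0.3786, -0.3552, 0.1467]
orientation: [-1.599, 1.194, -0.451]
force: [-0.1, -0.0, -0.3]
opening: 0.0903
gripper_force: 0.2
```

Run:
```python
from path import *
T,q=cur();print((T@[0,0,.167,1]).round(3),min((T@np.r_[k*.037,s*.094,.102,1])[2] for k in(-1,1) for s in(-1,1)))
p,d,m=pose_bed();X=bedxy(pts(d,m));print(len(X));
for lo in range(-90,90,20):
    k=X[(X[:,0]>=lo)&(X[:,0]<lo+20)]
    if len(k)>3:print(lo,len(k),'z',np.median(k[:,2]).round(1),'y',np.percentile(k[:,1],[3,97]).round(1))
back=-T[:3,2]*[1,1,0];back/=np.linalg.norm(back);print('back 10mm in tool',(T[:3,:3].T@back*10).round(1),'down 5',(T[:3,:3].T@[0,0,-5]).round(1))
```

```text
[ 0.507 -0.27   0.082  1.   ] 0.014411383110605927
761
-90 47 z 8.2 y [-17.7  37.5]
-70 105 z 7.3 y [-19.8  38.4]
-50 83 z 6.1 y [-11.7  37.7]
-30 55 z 5.5 y [-28.5  38.4]
-10 82 z 4.5 y [-28.2  38.2]
10 89 z 4.1 y [-28.6  36.3]
30 107 z 2.4 y [-28.1  37.2]
50 110 z 2.5 y [-28.9  35.6]
70 21 z 2.4 y [-31.6  31.9]
back 10mm in tool [ 1.1  3.7 -9.2] down 5 [1.3 4.4 1.9]
```

Request:
apply_moves:
  series:
    - [[0.6,2.1,0.9],[0,0,0]]
    - [[1.1,3.7,-9.2],[0,0,0]]
    - [[1.1,3.7,-9.2],[0,0,0]]
    - [[1.1,3.7,-9.2],[0,0,0]]
    - [[1.1,3.7,-9.2],[0,0,0]]
    - [[1.1,3.7,-9.2],[0,0,0]]
    - [[1.1,3.7,-9.2],[0,0,0]]
    - [[0,0,0],[0,0,0]]
    - [[0,0,0],[0,0,0]]

```text
t: 26.57
tool_pos: [0.3278, -0.3904, 0.147]
orientation: [-1.6, 1.192, -0.456]
force: [-6.2, 0.3, 16.5]
opening: 0.0903
gripper_force: 0.0
```

```bash
cat >> h.py <<'E'
def fitbed(roi=(285,150,350,250)):
    p,d,m=pose_bed(roi);m=cv2.morphologyEx(m,cv2.MORPH_CLOSE,np.ones((5,5)));m=cv2.morphologyEx(m,cv2.MORPH_OPEN,np.ones((5,5)))
    c=max(cv2.findContours(m,0,2)[0],key=cv2.contourArea).reshape(-1,2)
    W=bedxy(ray('top',c,.044));r=cv2.minAreaRect(W[:,:2].astype(np.float32));print('rect bed mm',r);return p,d,W
E
python3 - <<'E'
from path import *
T,q=cur();print(q.round(2),(T@[0,0,.167,1]).round(3))
p,d,W=fitbed()
for lo in range(-90,90,20):
    k=W[(W[:,0]>=lo)&(W[:,0]<lo+20)]
    if len(k)>1:print(lo,k[:,1].min().round(1),k[:,1].max().round(1))
print(W[:,0].min(),W[:,0].max())
print('up 80 in tool',(T[:3,:3].T@[0,0,80]).round(1))
E
```

```text
[-1.32  0.45  1.89  1.07  1.51  1.04] [ 0.457 -0.306  0.083  1.   ]
rect bed mm ((-0.7805633544921875, 3.1650772094726562), (157.7734832763672, 68.54146575927734), 1.5364408493041992)
-90 -22.3 33.5
-70 -24.8 36.1
-50 -21.4 33.3
-30 -29.3 -24.2
-10 34.3 37.1
10 -29.4 -26.6
30 -29.8 38.6
70 -27.3 32.2
-80.08828991698975 78.19185048526286
up 80 in tool [-21.1 -70.8 -30.8]
```

Request:
apply_moves:
  series:
    - [[-2.6,-8.8,-3.8],[0,0,0]]
    - [[-7,-24,-10],[0,0,0]]
    - [[-7,-24,-10],[0,0,0]]
    - [[-7,-24,-10],[0,0,0]]
    - [[0,0,0],[0,0,0]]
  claw: 0.6

```text
t: 27.03
tool_pos: [0.3303, -0.3904, 0.2409]
orientation: [-1.604, 1.191, -0.459]
force: [0.5, -0.3, 0.4]
opening: 0.0617
gripper_force: 0.0
```

Run:
```python
from path import *
# pencil shift: green mask before / now
a=np.load('top0.npz')['p'];b,d,W=fitbed()
for p in(a,b):
    h=cv2.cvtColor(p,cv2.COLOR_BGR2HSV);m=((h[...,0]>55)&(h[...,0]<95)&(h[...,1]>70)&(h[...,2]<150)).astype(np.uint8);k=np.zeros_like(m);k[232:262,275:345]=1
    v,u=np.nonzero(m&k);X=ray('top',np.c_[u,v],.004)[:,:2]*1000;print(len(X),X.mean(0).round(1),cv2.minAreaRect(X.astype(np.float32)))
    # knots of plate edges
T,q=cur();print(q.round(2))
for lo in range(-90,90,20):
    k=W[(W[:,0]>=lo)&(W[:,0]<lo+20)]
    if len(k)>1:print(lo,k[:,1].min().round(1),k[:,1].max().round(1))
# down pose for pushing, closed side: tool y along bed y, tip in front of the near end
yb=B0+np.pi/2
for y in(yb,yb-np.pi):
    g=SEAT-BU*.125+BV*.0;D=tf([g[0],g[1],.186+.09],down(y));plan(D,q,np.array([-.6,0,1.8,0,1.4,0]),3,T)
```

```text
rect bed mm ((-0.9292449951171875, 3.4757766723632812), (157.5691375732422, 68.54457092285156), 1.4028351306915283)
86 [ 413.1 -250.9] ((419.6021728515625, -231.00827026367188), (82.37517547607422, 164.15016174316406), 11.623910903930664)
88 [ 413.3 -251.8] ((419.6021728515625, -231.00827026367188), (82.37517547607422, 164.15016174316406), 11.623910903930664)
[-1.31  0.26  1.91  1.07  1.59  1.19]
-90 -25.1 33.5
-50 -21.4 36.7
-30 -29.3 -24.2
-10 34.3 37.1
10 -29.4 -26.6
30 -26.6 38.9
50 -29.5 37.5
70 -27.3 32.2
end [-0.66 -0.02  1.88 -0.    1.28 -2.15]
tip [ 0.45 -0.23  0.1 ] tcp [ 0.37 -0.33  0.23] wc [ 0.28 -0.44  0.36] low 0.09
13 rows of [-0.7, -2.6, 5.0] [-0.024, -0.03, -0.1]
tip [ 0.42 -0.23  0.07] tcp [ 0.4  -0.29  0.24] wc [ 0.37 -0.36  0.42] low 0.12
13 rows of [3.6, -0.2, 1.5] [0.009, -0.034, -0.106]
tip [ 0.43 -0.27  0.09] tcp [ 0.43 -0.27  0.28] wc [ 0.43 -0.27  0.47] low 0.17
13 rows of [0.1, 4.0, -2.3] [0.031, -0.013, -0.109]
end [-0.66 -0.02  1.88 -0.    1.28  0.99]
tip [ 0.45 -0.23  0.1 ] tcp [ 0.37 -0.33  0.23] wc [ 0.28 -0.44  0.36] low 0.09
5 rows of [-5.1, -4.5, 12.5] [-0.086, -0.033, -0.055]
tip [ 0.42 -0.23  0.07] tcp [ 0.4  -0.29  0.24] wc [ 0.37 -0.36  0.42] low 0.11
5 rows of [-0.5, -8.7, 3.9] [-0.082, -0.022, -0.069]
tip [ 0.43 -0.27  0.09] tcp [ 0.43 -0.27  0.28] wc [ 0.43 -0.27  0.47] low 0.17
5 rows of [5.0, -8.4, -5.5] [-0.079, -0.009, -0.076]
```

Request:
apply_moves:
  series:
    - [[-5.1,-4.5,12.5],[-0.086,-0.033,-0.055]]
    - [[-5.1,-4.5,12.5],[-0.086,-0.033,-0.055]]
    - [[-5.1,-4.5,12.5],[-0.086,-0.033,-0.055]]
    - [[-5.1,-4.5,12.5],[-0.086,-0.033,-0.055]]
    - [[-5.1,-4.5,12.5],[-0.086,-0.033,-0.055]]
    - [[-0.5,-8.7,3.9],[-0.082,-0.022,-0.069]]
    - [[-0.5,-8.7,3.9],[-0.082,-0.022,-0.069]]
    - [[-0.5,-8.7,3.9],[-0.082,-0.022,-0.069]]
    - [[-0.5,-8.7,3.9],[-0.082,-0.022,-0.069]]
    - [[-0.5,-8.7,3.9],[-0.082,-0.022,-0.069]]
  claw: 0.4

```text
t: 27.92
tool_pos: [0.3961, -0.2931, 0.2365]
orientation: [-2.673, 0.635, -0.078]
force: [0.5, 1.3, -1.2]
opening: 0.0376
gripper_force: 0.0
```

Request:
apply_moves:
  series:
    - [[5,-8.4,-5.5],[-0.079,-0.009,-0.076]]
    - [[5,-8.4,-5.5],[-0.079,-0.009,-0.076]]
    - [[5,-8.4,-5.5],[-0.079,-0.009,-0.076]]
    - [[5,-8.4,-5.5],[-0.079,-0.009,-0.076]]
    - [[5,-8.4,-5.5],[-0.079,-0.009,-0.076]]
    - [[0,0,0],[0,0,0]]
    - [[0,0,0],[0,0,0]]

```text
t: 28.5
tool_pos: [0.4303, -0.2681, 0.2728]
orientation: [-3.13, 0.132, 0.004]
force: [-0.0, 0.9, 0.4]
opening: 0.0376
gripper_force: 0.0
```

Run:
```python
from path import *
T,q=cur();print(q.round(2),T.round(3))
g=SEAT-BU*.105+BV*.003
D=tf([g[0],g[1],.186+.06],down(B0-np.pi/2));seg(T,D);seg(D,tf([g[0],g[1],.186+.037],D[:3,:3]));print(D[:3,0])
fitbed()
```

```text
[-0.66 -0.01  1.88  0.01  1.28  0.99] [[ 0.996 -0.084 -0.002  0.43 ]
 [-0.084 -0.996  0.009 -0.268]
 [-0.003 -0.009 -1.     0.273]
 [ 0.     0.     0.     1.   ]]
1 rows of [20.0, -0.6, 26.8] [-0.009, 0.003, -0.004]
1 rows of [-0.0, 0.0, 23.0] [0.0, 0.0, 0.0]
[ 0.99677888 -0.08019892  0.        ]
rect bed mm ((-1.0322341918945312, 3.998361587524414), (157.78237915039062, 68.214599609375), 0.6623975038528442)
```

Request:
apply_moves:
  series:
    - [[20,-0.6,26.8],[-0.009,0.003,-0.004]]
    - [[0,0,12],[0,0,0]]
    - [[0,0,11],[0,0,0]]
    - [[0,0,0],[0,0,0]]
    - [[7,0,0],[0,0,0]]
    - [[7,0,0],[0,0,0]]
    - [[2,0,0],[0,0,0]]
    - [[2,0,0],[0,0,0]]
    - [[2,0,0],[0,0,0]]
    - [[0,0,0],[0,0,0]]
    - [[0,0,0],[0,0,0]]

```text
t: 29.47
tool_pos: [0.4704, -0.2712, 0.2239]
orientation: [3.137, -0.126, 0.002]
force: [0.4, -0.0, 0.5]
opening: 0.0368
gripper_force: 0.0
```

Request:
apply_moves:
  series:
    - [[1,0,0],[0,0,0]]
    - [[1,0,0],[0,0,0]]
    - [[1,0,0],[0,0,0]]
    - [[0,0,0],[0,0,0]]
    - [[0,0,0],[0,0,0]]

```text
t: 29.88
tool_pos: [0.473, -0.2714, 0.2235]
orientation: [3.137, -0.126, 0.0]
force: [-2.9, -0.1, 2.2]
opening: 0.0372
gripper_force: 1.6
```

Run:
```python
from path import *
s=robot.read_state();x=bedxy(s['tool_pos'][None])[0];print('finger centre in bed',x,s['force'],R.from_rotvec(s['orientation']).as_matrix()[:,2].round(4))
fitbed()
```

```text
finger centre in bed [-82.01267195   2.32317268 181.50716332] [-2.90750601 -0.14974283  2.22214982] [ 2.e-04 -2.e-03 -1.e+00]
rect bed mm ((17.198577880859375, 3.363565444946289), (65.56513214111328, 117.30638122558594), 89.89137268066406)
```

Request:
apply_moves:
  series:
    - [[0.7,0,0],[0,0,0]]
    - [[0.5,0,0],[0,0,0]]
    - [[0,0,0],[0,0,0]]
    - [[0,0,0],[0,0,0]]

```text
t: 30.27
tool_pos: [0.4736, -0.2715, 0.2233]
orientation: [3.137, -0.126, -0.003]
force: [-9.4, 2.4, 4.6]
opening: 0.0376
gripper_force: 4.4
```

Request:
apply_moves:
  series:
    - [[-10,0,0],[0,0,0]]
    - [[0,0,-30],[0,0,0]]
    - [[0,0,-30],[0,0,0]]
    - [[0,-32,0],[0,0,0]]
    - [[0,-31,0],[0,0,0]]
    - [[28,0,0],[0,0,0]]
    - [[28,0,0],[0,0,0]]
    - [[29,0,0],[0,0,0]]
    - [[0,0,20],[0,0,0]]
    - [[0,0,20],[0,0,0]]
    - [[0,0,0],[0,0,0]]
  claw: 0

```text
t: 31.18
tool_pos: [0.5532, -0.2138, 0.2391]
orientation: [-3.139, 0.125, 0.007]
force: [-0.5, 0.7, -1.1]
opening: 0.0003
gripper_force: 0.0
```

Run:
```python
from path import *
T,q=cur();s=robot.read_state();x=bedxy(s['tool_pos'][None])[0];print('finger centre in bed',x,s['force'],s['opening'],q.round(2))
D=tf(SEAT-BU*.005+BV*.058+[0,0,.186-.0002],down(B0-np.pi/2));seg(T,D)
fitbed()
```

```text
finger centre in bed [ -6.74561668  66.19278531 197.11911555] [-0.49387287  0.67669099 -1.08995227] 0.0002983993429369855 [-0.45  0.25  1.66 -0.    1.23  1.2 ]
1 rows of [1.8, 8.2, 11.3] [-0.0, 0.004, 0.0]
rect bed mm ((-57.1147346496582, 5.915105819702148), (37.166717529296875, 58.943809509277344), 5.405928611755371)
```

Request:
apply_moves:
  series:
    - [[1.8,8.2,5],[0,0.004,0]]
    - [[0,0,6.3],[0,0,0]]
    - [[0,0,0],[0,0,0]]
    - [[0,3,0],[0,0,0]]
    - [[0,2,0],[0,0,0]]
    - [[0,1.5,0],[0,0,0]]
    - [[0,1.5,0],[0,0,0]]
    - [[0,0,0],[0,0,0]]
    - [[0,0,0],[0,0,0]]

```text
t: 31.98
tool_pos: [0.5548, -0.2312, 0.2325]
orientation: [3.137, -0.126, 0.008]
force: [0.0, -0.9, 0.4]
opening: 0.0004
gripper_force: 0.0
```

Request:
apply_moves:
  series:
    - [[0,1,0],[0,0,0]]
    - [[0,1,0],[0,0,0]]
    - [[0,0,0],[0,0,0]]
    - [[0,0,0],[0,0,0]]

```text
t: 32.32
tool_pos: [0.5546, -0.233, 0.2323]
orientation: [3.137, -0.126, 0.008]
force: [0.4, 0.7, 0.5]
opening: 0.0002
gripper_force: 0.0
```

Run:
```python
from path import *
T,q=cur();s=robot.read_state();x=bedxy(s['tool_pos'][None])[0];print('finger centre in bed',x,s['force'],s['opening'])
```

```text
finger centre in bed [ -3.78576664  47.11648596 190.28011646] [0.36751086 0.74015503 0.53529688] 0.0002195432657641268
```

Request:
apply_moves:
  series:
    - [[0,-14,0],[0,0,0]]
    - [[0,0,0],[0,0,0]]
    - [[0,0,4.5],[0,0,0]]
    - [[0,0,0],[0,0,0]]
    - [[0,0,0],[0,0,0]]

```text
t: 32.73
tool_pos: [0.5555, -0.2189, 0.2272]
orientation: [3.137, -0.125, 0.006]
force: [0.5, 0.6, 0.2]
opening: 0.0
gripper_force: 0.0
```

Run:
```python
from path import *
T,q=cur();s=robot.read_state();x=bedxy(s['tool_pos'][None])[0];print('finger centre in bed',x,s['force'],s['tool_pos'][2]-.186,T[:3,2].round(4))
p,d,W=fitbed((300,150,350,250))
```

```text
finger centre in bed [ -3.99580719  61.28571273 185.22060832] [0.51389713 0.6484455  0.23253381] 0.04122060832338925 [ 0.004  -0.0023 -1.    ]
rect bed mm ((-57.08586502075195, 5.918066024780273), (37.167442321777344, 58.94485855102539), 5.408609867095947)
```

Tip height is now 41.2 mm, so I push from the left.

Request:
apply_moves:
  series:
    - [[0,4,0],[0,0,0]]
    - [[0,3,0],[0,0,0]]
    - [[0,1.5,0],[0,0,0]]
    - [[0,1.5,0],[0,0,0]]
    - [[0,1,0],[0,0,0]]
    - [[0,1,0],[0,0,0]]
    - [[0,0,0],[0,0,0]]
    - [[0,0,0],[0,0,0]]

```text
t: 33.45
tool_pos: [0.5548, -0.2311, 0.2278]
orientation: [3.137, -0.126, 0.008]
force: [-0.5, -0.1, -0.7]
opening: 0.0002
gripper_force: 0.0
```

Request:
apply_moves:
  series:
    - [[0,1,0],[0,0,0]]
    - [[0,0.7,0],[0,0,0]]
    - [[0,0,0],[0,0,0]]
    - [[0,0,0],[0,0,0]]

```text
t: 33.78
tool_pos: [0.5546, -0.2328, 0.2278]
orientation: [3.137, -0.126, 0.008]
force: [0.1, -0.6, 0.0]
opening: 0.0002
gripper_force: 0.0
```

Run:
```python
from path import *
T,q=cur();s=robot.read_state();x=bedxy(s['tool_pos'][None])[0];print('finger centre in bed',x,s['force'],s['tool_pos'][2]-.186)
```

```text
finger centre in bed [ -3.77271221  47.38884641 185.79752387] [ 0.051263   -0.57344793  0.03012149] 0.04179752386775015
```

Request:
apply_moves:
  series:
    - [[0,1,0],[0,0,0]]
    - [[0,1,0],[0,0,0]]
    - [[0,0,0],[0,0,0]]
    - [[0,0,0],[0,0,0]]

```text
t: 34.12
tool_pos: [0.5545, -0.2348, 0.2278]
orientation: [3.137, -0.126, 0.008]
force: [1.2, 0.7, -0.4]
opening: 0.0004
gripper_force: 0.0
```

Request:
apply_moves:
  series:
    - [[0,1,0],[0,0,0]]
    - [[0,1,0],[0,0,0]]
    - [[0,0,0],[0,0,0]]
    - [[0,0,0],[0,0,0]]

```text
t: 34.45
tool_pos: [0.5542, -0.2368, 0.2278]
orientation: [3.137, -0.126, 0.007]
force: [-0.7, 0.9, 0.4]
opening: 0.0008
gripper_force: 0.3
```

Run:
```python
from path import *
s=robot.read_state();x=bedxy(s['tool_pos'][None])[0];print(x,s['force'])
p,d,m=pose_bed((300,150,350,250))
h=cv2.cvtColor(p,cv2.COLOR_BGR2HSV)
for xb in(-70,-60,-50,40,55):
    line=[SEAT+BU*xb/1000+BV*y/1000+[0,0,.002] for y in range(-40,46,3)];u=pix('top',line).round().astype(int)
    print(xb,[f"{h[b,a,2]}{'*' if m[b,a] else ''}" for a,b in u])
```

```text
[ -3.84450934  43.37127707 185.75446861] [-0.69440663  0.8519561   0.38622278]
-70 ['127', '114', '90', '53', '42', '124*', '151', '147', '116*', '131*', '94*', '60*', '45*', '73*', '81', '63*', '147', '103', '103', '65*', '84*', '89', '50*', '58*', '57*', '49*', '82', '83', '81']
-60 ['116', '120', '71', '50', '39', '34*', '62*', '46*', '122*', '110*', '135*', '109*', '71*', '50*', '53*', '55*', '72*', '56*', '53*', '73*', '63*', '54*', '57*', '62*', '57*', '39', '84', '87', '85']
-50 ['116', '128', '128', '75', '51', '41', '33*', '48*', '49*', '80', '57*', '50*', '74*', '57*', '52*', '90', '58*', '51*', '88*', '59*', '70*', '62*', '55*', '77*', '57*', '75', '81', '82', '81']
40 ['204', '204', '203', '201', '199', '197', '195', '193', '191', '190', '190', '188', '188', '186', '185', '183', '181', '180', '178', '175', '177', '174', '173', '174', '154', '87', '185', '191', '190']
55 ['204', '205', '206', '204', '205', '208', '207', '207', '207', '207', '206', '204', '203', '204', '203', '202', '199', '198', '196', '194', '193', '186', '140', '153', '189', '189', '190', '192', '170']
```

Request:
apply_moves:
  series:
    - [[0,1,0],[0,0,0]]
    - [[0,1,0],[0,0,0]]
    - [[0,1,0],[0,0,0]]
    - [[0,0,0],[0,0,0]]
    - [[0,0,0],[0,0,0]]
  newtons: 40

```text
t: 34.92
tool_pos: [0.5542, -0.2393, 0.2278]
orientation: [3.138, -0.126, 0.008]
force: [-0.2, 5.1, 1.5]
opening: 0.0006
gripper_force: 2.2
```

Request:
apply_moves:
  series:
    - [[0,0.7,0],[0,0,0]]
    - [[0,0.5,0],[0,0,0]]
    - [[0,0,0],[0,0,0]]
    - [[0,0,0],[0,0,0]]

```text
t: 35.25
tool_pos: [0.5542, -0.2398, 0.2277]
orientation: [3.139, -0.125, 0.008]
force: [0.8, 8.8, 2.3]
opening: 0.0003
gripper_force: 4.1
```

Run:
```python
from path import *
s=robot.read_state();x=bedxy(s['tool_pos'][None])[0];print(x,s['force'])
```

```text
[ -3.65506996  40.37503658 185.71347735] [0.83823026 8.79811332 2.25816581]
```

Request:
apply_moves:
  series:
    - [[0,-10,0],[0,0,0]]
    - [[0,0,-8],[0,0,0]]
    - [[0,0,-32],[0,0,0]]
    - [[0,0,-32],[0,0,0]]
    - [[0,0,-32],[0,0,0]]
    - [[0,0,-32],[0,0,0]]
    - [[0,0,-32],[0,0,0]]

```text
t: 35.83
tool_pos: [0.5536, -0.2307, 0.3983]
orientation: [3.135, -0.126, 0.009]
force: [0.9, -0.4, -0.3]
opening: 0.0006
gripper_force: 0.0
```

Request:
apply_moves:
  series:
    - [[10,31,0],[0,0,0]]
    - [[10,31,0],[0,0,0]]
    - [[10,31,0],[0,0,0]]
    - [[10,31,0],[0,0,0]]
    - [[9,31,0],[0,0,0]]
    - [[0,0,0],[0,0,0]]
    - [[0,0,0],[0,0,0]]

```text
t: 36.42
tool_pos: [0.5899, -0.3909, 0.3958]
orientation: [3.136, -0.13, 0.006]
force: [-0.5, -0.0, -0.4]
opening: 0.0007
gripper_force: 0.0
```

Run:
```python
from path import *
T,q=cur();s=robot.read_state();x=bedxy(s['tool_pos'][None])[0];print('tip',x[:2],s['tool_pos'][2]-.186,s['force'],q.round(2),T[:3,:3].round(3).tolist())
p,d,m=pose_bed((300,150,350,250));p2,d2=robot.read_camera('scene');np.savez('sl',p=p2,d=d2)
h=cv2.cvtColor(p,cv2.COLOR_BGR2HSV)
def line(f,rng):
    u=pix('top',[SEAT+BU*f(t)[0]/1000+BV*f(t)[1]/1000+[0,0,.002] for t in rng]).astype(np.float32)
    v=cv2.remap(h,u[:,0].reshape(1,-1),u[:,1].reshape(1,-1),1)[0];return v
for xb in(-65,-50,-20,0,20):
    r=np.arange(-40,41,2);v=line(lambda t:(xb,t),r);print(xb,' '.join(f'{t}:{a[1]}/{a[2]}' for t,a in zip(r,v) if abs(t)>24))
for yb in(-15,0,15):
    r=np.arange(-90,-62,2);v=line(lambda t:(t,yb),r);print(yb,' '.join(f'{t}:{a[1]}/{a[2]}' for t,a in zip(r,v)))
# bar grip: red in the top view, from depth
m=((h[...,0]<6)|(h[...,0]>174))&(h[...,1]>170)&(h[...,2]>120);k=np.zeros_like(m);k[160:205,340:375]=1;m&=k
X=bedxy(pts(d,m.astype(np.uint8)));print('grip pts',len(X),np.percentile(X,[5,50,95],axis=0).round(0).tolist() if len(X) else '')
```

```text
tip [  44.03923141 -107.45977207] 0.2098009385180582 [-0.50865974 -0.03097542 -0.3783009 ] [-0.66  0.42  1.16  0.    1.56  1.  ] [[0.997, -0.083, 0.004], [-0.083, -0.997, -0.003], [0.004, 0.003, -1.0]]
-65 -40:72/53 -38:72/53 -36:73/53 -34:73/53 -32:71/53 -30:76/51 -28:100/46 -26:112/49 26:119/123 28:89/136 30:96/133 32:111/121 34:93/100 36:83/91 38:79/88 40:81/84
-50 -40:72/62 -38:71/59 -36:72/57 -34:73/56 -32:74/55 -30:72/53 -28:93/49 -26:125/43 26:91/151 28:94/150 30:118/137 32:115/90 34:104/69 36:83/78 38:81/78 40:80/95
-20 -40:137/71 -38:151/66 -36:156/64 -34:157/77 -32:158/89 -30:158/99 -28:154/94 -26:143/86 26:101/122 28:108/129 30:119/126 32:118/88 34:118/68 36:116/64 38:84/181 40:68/236
0 -40:129/105 -38:152/94 -36:159/103 -34:158/124 -32:159/136 -30:160/119 -28:163/73 -26:113/77 26:113/138 28:90/150 30:100/137 32:119/107 34:138/59 36:112/127 38:68/237 40:64/236
20 -40:134/147 -38:152/152 -36:158/163 -34:157/169 -32:156/167 -30:160/141 -28:155/114 -26:144/93 26:103/145 28:96/153 30:108/149 32:117/93 34:121/57 36:109/85 38:87/159 40:67/235
-15 -90:89/55 -88:87/57 -86:79/64 -84:54/95 -82:40/113 -80:41/106 -78:69/75 -76:98/49 -74:117/43 -72:123/47 -70:126/50 -68:129/47 -66:133/43 -64:138/39
0 -90:88/64 -88:85/66 -86:84/62 -84:85/59 -82:87/56 -80:87/56 -78:87/55 -76:99/51 -74:118/49 -72:141/49 -70:119/68 -68:113/84 -66:122/97 -64:126/109
15 -90:86/96 -88:89/98 -86:90/97 -84:91/86 -82:90/81 -80:89/81 -78:90/74 -76:98/79 -74:120/103 -72:126/106 -70:127/107 -68:124/112 -66:124/119 -64:124/125
grip pts 43 [[105.0, -118.0, -24.0], [115.0, -80.0, -19.0], [145.0, -70.0, -13.0]]
```

Request:
apply_moves:
  series:
    - [[0,12,0],[0,0,0]]
    - [[0,0,29],[0,0,0]]
    - [[0,0,29],[0,0,0]]
    - [[0,0,0],[0,0,0]]
    - [[0,-11,0],[0,0,0]]
    - [[0,-11,0],[0,0,0]]
    - [[0,-11,0],[0,0,0]]
    - [[0,-10,0],[0,0,0]]
    - [[0,-10,0],[0,0,0]]
    - [[0,0,0],[0,0,0]]

```text
t: 37.35
tool_pos: [0.5949, -0.3457, 0.3399]
orientation: [3.137, -0.122, 0.011]
force: [-0.0, 0.3, -1.0]
opening: 0.001
gripper_force: 0.0
```

Request:
apply_moves:
  series:
    - [[0,-9.8,1.8],[0,0,0]]
    - [[0,-9.8,1.8],[0,0,0]]
    - [[0,-9.8,1.8],[0,0,0]]
    - [[0,-8.9,4.6],[0,0,0]]
    - [[0,-8.9,4.6],[0,0,0]]
    - [[0,-8.9,4.6],[0,0,0]]
    - [[0,0,0],[0,0,0]]

```text
t: 37.93
tool_pos: [0.5984, -0.2902, 0.3169]
orientation: [3.139, -0.124, 0.004]
force: [0.1, -0.5, 0.3]
opening: 0.0002
gripper_force: 0.0
```

Run:
```python
from path import *
s=robot.read_state();x=bedxy(s['tool_pos'][None])[0];print('tip',x[:2],s['tool_pos'][2]-.186,s['force'],s['q'].round(2))
for n in('top','scene'):
    p,d=robot.read_camera(n);h=cv2.cvtColor(p,cv2.COLOR_BGR2HSV);m=((h[...,0]<6)|(h[...,0]>174))&(h[...,1]>150)&(h[...,2]>100)
    K,D,E=cam(n);v,u=np.nonzero(m&(d>0));q=np.c_[cv2.undistortPoints(np.c_[u,v].astype(float).reshape(-1,1,2),K,D).reshape(-1,2),np.ones(len(u))]*d[v,u][:,None]
    X=bedxy((q-E[:3,3])@E[:3,:3]);k=(abs(X[:,0]-45)<40)&(abs(X[:,1])<130)&(X[:,2]>5)&(X[:,2]<200);X=X[k]
    print(n,len(X),np.percentile(X,[5,50,95],axis=0).round(0).tolist() if len(X) else '')
```

```text
tip [44.4750762  -6.34032752] 0.13094451481850372 [ 0.13786042 -0.51346609  0.33405956] [-0.53  0.35  1.39  0.    1.4   1.12]
top 0 
scene 24 [[33.0, 12.0, 88.0], [40.0, 21.0, 101.0], [53.0, 29.0, 107.0]]
```

Request:
apply_moves:
  series:
    - [[0,-7.1,7],[0,0,0]]
    - [[0,-7.1,7],[0,0,0]]
    - [[0,-7.1,7],[0,0,0]]
    - [[0,-4.7,8.8],[0,0,0]]
    - [[0,-4.7,8.8],[0,0,0]]
    - [[0,-4.7,8.8],[0,0,0]]
    - [[0,-2.4,9.7],[0,0,0]]
    - [[0,-2.4,9.7],[0,0,0]]
    - [[0,0,0],[0,0,0]]
    - [[0,0,0],[0,0,0]]

```text
t: 38.87
tool_pos: [0.6017, -0.2522, 0.2508]
orientation: [3.138, -0.126, 0.005]
force: [-0.1, 0.0, 0.8]
opening: 0.0002
gripper_force: 0.0
```

Request:
apply_moves:
  series:
    - [[0,0,3],[0,0,0]]
    - [[0,0,2],[0,0,0]]
    - [[0,0,2],[0,0,0]]
    - [[0,0,0],[0,0,0]]
    - [[0,0,0],[0,0,0]]

```text
t: 39.28
tool_pos: [0.6027, -0.2534, 0.2464]
orientation: [3.135, -0.126, 0.012]
force: [1.2, -4.0, 3.0]
opening: 0.0008
gripper_force: 2.4
```

Run:
```python
from path import *
s=robot.read_state();x=bedxy(s['tool_pos'][None])[0];print('tip',x[:2],s['tool_pos'][2]-.186,s['force'])
```

```text
tip [45.77660424 30.69037502] 0.06044076758795189 [ 1.24964779 -4.045516    2.95894718]
```

Request:
apply_moves:
  series:
    - [[0,0,1],[0,0,0]]
    - [[0,0,1],[0,0,0]]
    - [[0,0,0],[0,0,0]]
    - [[0,0,0],[0,0,0]]

```text
t: 39.62
tool_pos: [0.6029, -0.2535, 0.2458]
orientation: [3.134, -0.126, 0.013]
force: [-2.1, -2.6, 12.7]
opening: 0.0006
gripper_force: 5.4
```

Request:
apply_moves:
  series:
    - [[0,0,1],[0,0,0]]
    - [[0,0,1],[0,0,0]]
    - [[0,0,0],[0,0,0]]
    - [[0,0,0],[0,0,0]]

```text
t: 39.95
tool_pos: [0.6032, -0.2539, 0.245]
orientation: [3.133, -0.126, 0.015]
force: [-3.9, -2.8, 17.9]
opening: 0.0003
gripper_force: 7.5
```

Request:
apply_moves:
  series:
    - [[0,0,-5],[0,0,0]]
    - [[0,0,-15],[0,0,0]]
    - [[0,0,-35],[0,0,0]]
    - [[0,0,-35],[0,0,0]]
    - [[0,0,-35],[0,0,0]]
    - [[0,-40,0],[0,0,0]]
    - [[0,-40,0],[0,0,0]]
    - [[0,-40,0],[0,0,0]]
    - [[0,-40,0],[0,0,0]]
    - [[0,-40,0],[0,0,0]]
    - [[0,0,0],[0,0,0]]
    - [[0,0,0],[0,0,0]]

```text
t: 40.95
tool_pos: [0.6174, -0.0501, 0.3659]
orientation: [3.137, -0.119, 0.007]
force: [-0.0, -0.8, -0.1]
opening: 0.0006
gripper_force: 0.0
```

Run:
```python
from path import *
s=robot.read_state();print(s['force'],s['tool_pos'])
p,d=robot.read_camera('top');h=cv2.cvtColor(p,cv2.COLOR_BGR2HSV)
g=lambda f,r,z:cv2.remap(d,*[pix('top',[SEAT+BU*f(t)[0]/1e3+BV*f(t)[1]/1e3+[0,0,z] for t in r]).astype(np.float32)[:,i].reshape(1,-1) for i in(0,1)],cv2.INTER_NEAREST)[0]
K,D,E=cam('top')
def hz(f,r,z):
    uv=pix('top',[SEAT+BU*f(t)[0]/1e3+BV*f(t)[1]/1e3+[0,0,z] for t in r]);out=[]
    for u,v in uv:
        q=np.r_[cv2.undistortPoints(np.array([[[u,v]]]),K,D)[0,0],1]*d[int(round(v)),int(round(u))];out.append(round(float((E[:3,:3].T@(q-E[:3,3]))[2]*1000),1))
    return out
r=[-45,-30,-15,0,15,30,40,50,60];print('bar heights along y',list(zip(r,hz(lambda t:(45,t),r,.015))))
r=[-65,-45,-25,-5,15];print('plate heights along x',hz(lambda t:(t,0),r,.002))
def val(f,r):
    u=pix('top',[SEAT+BU*f(t)[0]/1e3+BV*f(t)[1]/1e3+[0,0,.002] for t in r]).astype(np.float32);return cv2.remap(h,u[:,0].reshape(1,-1),u[:,1].reshape(1,-1),1)[0]
for xb in(-60,-40,-15,10):
    r=[*range(-36,-22,2),*range(24,42,2)];print(xb,' '.join(f'{t}:{a[1]}/{a[2]}' for t,a in zip(r,val(lambda t:(xb,t),r))))
for yb in(-20,0,20):
    r=range(-86,-66,2);print(yb,' '.join(f'{t}:{a[1]}/{a[2]}' for t,a in zip(r,val(lambda t:(t,yb),r))))
```

```text
[-0.01390734 -0.83782654 -0.06334726] [ 0.61740619 -0.05012934  0.36593072]
bar heights along y [(-45, 56.2), (-30, 61.6), (-15, 54.5), (0, 59.2), (15, 55.9), (30, 55.4), (40, 63.1), (50, 62.7), (60, 62.8)]
plate heights along x [42.3, 42.6, 42.7, 42.4, 40.7]
-60 -36:74/128 -34:73/129 -32:71/128 -30:70/126 -28:92/121 -26:108/118 -24:118/119 24:101/140 26:118/121 28:104/119 30:106/105 32:125/77 34:101/77 36:83/79 38:81/79 40:81/75
-40 -36:82/174 -34:84/159 -32:78/159 -30:81/152 -28:89/141 -26:110/120 -24:120/104 24:125/112 26:109/134 28:85/163 30:101/146 32:104/136 34:96/134 36:96/127 38:90/144 40:77/191
-15 -36:157/159 -34:158/163 -32:158/160 -30:161/140 -28:149/124 -26:128/114 -24:113/119 24:99/139 26:101/130 28:109/124 30:121/120 32:123/76 34:121/52 36:110/72 38:89/151 40:73/217
10 -36:159/158 -34:158/160 -32:156/166 -30:154/173 -28:145/136 -26:126/125 -24:98/139 24:118/114 26:118/101 28:120/96 30:124/85 32:127/65 34:125/56 36:116/72 38:83/180 40:71/218
-20 -86:54/143 -84:31/158 -82:18/170 -80:34/163 -78:62/141 -76:96/112 -74:117/104 -72:112/117 -70:80/149 -68:83/143
0 -86:88/118 -84:91/95 -82:94/72 -80:91/65 -78:88/68 -76:106/87 -74:120/101 -72:130/112 -70:105/121 -68:98/122
20 -86:83/137 -84:84/111 -82:86/88 -80:87/69 -78:83/64 -76:93/81 -74:111/107 -72:104/118 -70:104/122 -68:110/118
```

```bash
python3 -c "
from plant import robot
print(robot.close_job())"
```

```text
the job is handed in; nothing more can be done
None
```

The job is handed in at about 41 s. By my last camera check, the lino plate lay flat on the carving bed within about 2 mm of home against the fence and rail, with the hold-down bar fully down. The pencil was within 1 mm of its start; I didn't re-measure the other tools, and the hand-in returned no verdict.

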